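Refit the washed knife roller in the caramel strip cutter

TASK

The knife roller of the caramel strip cutter has been washed and is drying on its white stand. Put it back: slide it in from the front, under the guard, let both ends of its shaft settle down into the two sloping saddles before you let go, without dropping it, and then swing the hold-down bail forward and down over the shaft ends until it is fully closed. Leave the squeeze bottle, the sample cup and the timer at the front edge of the table standing where they are.

Things in the scene. Friction and masses are not known exactly. Their poses are not given: they have to be found in the camera images.
- roller: knife roller, steel, about 0.55 kg, 196 mm long, same either way round. Origin: its middle, on the shaft axis; y along the shaft. From the middle to each side: plain grip hub of diameter 36 to 28 mm, three round knives of diameter 60 from 28 to 66 mm, shoulder of diameter 24 to 72 mm, bare shaft end of diameter 16 to 98 mm. Take it by the hub, between the knives.
- stand: white drying stand, fixed, 64 mm deep (x), 172 mm long (y), 63 mm high; origin in the middle of its underside. End plates at y = +-82 mm carry the shaft ends in open 90 degree V notches; the shaft axis lies along y, 55 mm above the table. Between the plates there is only a base 8 mm high.
- cutter: caramel strip cutter, fixed aluminium machine. Origin on the table below the seated shaft axis, z up, x to its rear, y along the rollers; its open front (-x) faces the robot. Two side plates 12 mm thick at y = +-82 mm each have an open saddle whose mouth points up and to the front, 35 degrees from vertical: the roller goes in along (+0.574, 0, -0.819) of this frame.
- saddles (a point): where the middle of the seated roller lies: 110 mm over the cutter's origin; axes as the cutter's. Saddle mouth 40 mm wide, 15 mm before this point on the way in; it narrows to 19 mm and ends in a 90 degree V. Play along y 4 mm to each side. Free all round for fingers between the knives; the exit apron lies 45 mm farther along the way in.
- guard_edge (a point): middle of the front upper edge of the sheet steel guard, 2 mm behind and 152 mm above saddles. The guard slopes from there to the rear and down at 40 degrees below level, to 52 mm behind and 110 mm above. It hangs over the saddles and bars the way from straight above: put the roller in with the tool sloped much like the saddles (25 to 45 degrees from vertical, more for a wide gripper), coming from the front.
- bail (a joint): angle of the hold-down bail, rad: 0 = fully closed at its stop, its arms 2 mm over the seated shaft ends; grows as it swings up and to the rear about the cutter's +y, at most 2.4. Starts open, near 2.1. Stiff pivots hold it where it is left; 2 to 4 N at the grip swing it.
- bail_grip (a point): middle of the bail's cross bar: black round sleeve, diameter 20, 110 mm long along the cutter's y (axes turn with the bail). It lies 140 mm from the pivot, in the direction (-cos a, 0, sin a) of the cutter's frame, a = joint value - 0.611 rad. The bar's arms lie outside the side plates, so it passes in front of the roller and over the guard.
- bail_pivot (a point): middle of the bail's pivot axis, which runs along the cutter's y: 48 mm behind saddles and 163 mm above the table. On the machine's +y side a black handwheel stands out to 123 mm from the middle, 58 mm above the table.
- squeeze_bottle: bystander: cream-coloured squeeze bottle with a conical nozzle, loose, 50 mm in diameter, 162 mm high; origin in the middle of its underside.
- sample_cup: bystander: metal sample cup, loose, 72 mm in diameter, 36 mm high; origin in the middle of its underside.
- timer: bystander: round wind-up kitchen timer, loose, 62 mm in diameter, 48 mm high; origin in the middle of its underside.

How it is judged:
On the way, in this order (a step that is already met when the one before it is completed fails the run):
1. the roller is lifted clear of its stand (z of roller in the frame of stand above 0.085 m), for 0.1 s.
2. the roller lies in both saddles while the bail is still open (distance between roller and saddles below 0.0065 m and angle between the y axis of roller and the y axis of cutter, either way round below 0.04 rad and value of joint bail above 0.8 rad), for 0.2 s.
At the end, for the whole second after the job is handed in: The roller rests in both saddles (its middle within 6.5 mm of the seated place, its shaft within 0.04 rad of the cutter's y axis), released and still, and the bail is closed over the shaft ends (within 0.06 rad of its stop) (distance between roller and saddles below 0.0065 m and angle between the y axis of roller and the y axis of cutter, either way round below 0.04 rad and value of joint bail below 0.06 rad and linear speed of roller below 0.02 m/s and contact force between the fingers and roller below 0.1 N); the robot touches nothing.
It fails at once if the roller is let go or dropped anywhere else than in its stand or in the saddles (within 9 mm of the seated place) (contact force between the fingers and roller below 0.1 N and distance between roller and saddles above 0.009 m and (z of roller in the frame of stand above 0.07 m or horizontal distance between roller and stand above 0.03 m)).
It fails at once if the squeeze bottle, the sample cup or the timer is knocked over or shifted by more than 25 mm (angle between any of squeeze_bottle, sample_cup, timer's own z axis and vertical above 0.5 rad or distance of any of squeeze_bottle, sample_cup, timer from where it was at the start of the episode above 0.025 m).
It also fails if it takes over 58 s, if anything falls off the work surface, if the arm or the gripper's body presses on something with over 40 N, if the wrist force passes 120 N, or if a joint passes its speed limit or range.

ROBOT

A 7-joint arm with a two-finger parallel gripper is mounted at the origin on a cart in front of the work surface, level with it; the furniture and walls round the work are solid. World frame = base frame: x ahead of the robot, y to its left, z up, the work surface at z = 0. Lengths are in m, angles in rad, forces in N, time in s.
With the tool pointing down it reaches from about 0.425 to 0.875 m from the base axis. Payload 8.4 kg.
Tool frame: the origin (TCP) lies midway between the tips of the shut fingers; the grasp point (between the pads) lies 19 mm behind it (hold_point_z is the distance from the TCP to the grasp point, in m); x points along the fingers, z is the direction in which the jaws open and shut, and the axes are right-handed (so a half turn about x gives the same grasp; the last joint's range is limited). The gripper opens to 85 mm and grips with 20 to 120 N. Pads are 22 mm wide; open, the fingers measure 114 mm over their backs; the gripper's body (76 mm by 85 mm) begins 54 mm behind the grasp point. The pads swing forward as they close: fully open they stand 13 mm farther back than shut.
Start: joints at [1.182, 0.333, 0.04, 1.465, -0.013, 1.343, -0.059], TCP at [0.186, -0.623, 0.231] pointing down, gripper open.
Joint ranges: [-2.58, 2.58], [-0.38, 2.09], [-1.3, 1.39], [0.25, 2.4], [-1.5, 4.64], [0.08, 2.09], [-2.65, 2.65]. Speed limits (rad/s): [2.22, 2.22, 2.79, 2.79, 3.14, 3.14, 3.14].

INTERFACE

Orientations are given as a rotation vector (axis times angle).
In Python, from bench import * gives the robot as it stands.
- The arm moves only by the tool drive_tool, never from a script. Its argument "increments" is a list of rows, each an object with "translation": the shift along the tool's x, y, z scaled (see below), a list of three; "rot": the turn, a rotation vector about the tool's x, y, z scaled (see below), a list of three; "hand": the opening, from -1 (shut) to 1 (fully open). A call has exactly 8 rows; each row is the pose to reach, as a shift and turn from the pose measured when the call began, along the tool's axes at that moment; what a row does not reach only later rows make up. The controller multiplies each number of a shift by 1 m and each number of a turn by pi/2 rad. A row lasts 1/8 s, in which the tool goes at most 62.5 mm and 10.7 degrees, less where a joint would pass 70% of its speed; a pose out of reach is approached as far as the arm can. A call with a number of a shift or a turn outside -1 to 1 is refused whole. A call with a gripper value outside its range is refused whole. The fingers move at their own pace and stop on an object; "grip_force" is the grip in N (left out, the last holds). Time passes only in rows, so rows that repeat a pose let the fingers close, or fill a call up. It gives the time, the measured TCP pose, the force and the opening at its end, in the units of the state.
- get_state(): the state, without advancing time (a new reading comes with each control period).
- capture(name): name is "scene" or "top"; returns the picture (480x640x3 uint8, red, green, blue); there is no depth.
- camera_params(name): a dict with "fovy" (degrees; the focal length in pixels is half the picture's height over the tangent of half this angle, whatever the lens; pixels are square), "cx", "cy" (the principal point, pixels), "k1" (the pictures are not rectified: a ray, as slopes to the right and down, at radius r is drawn at 1 + k1 r^2 times it, then the intrinsics apply), "R" (3x3) and "t" (3): a world point X has camera coordinates R X + t. Camera axes: x right, y down, z forward; pixel columns grow to the right and rows downward; lengths in m; the calibration is good to about 2 mm. A picture is of the moment at which its call begins. camera_params takes no time and is no camera call.
- close_job(): hands the job in, once; it reports no verdict.
The state is a dict: "time_s": time; "joint_pos": joint angles; "qd": joint speeds; "effort": joint torques, N m; "position": TCP position; "tcp_rot": TCP orientation; "contact_force": force on the tool from outside, world axes, zero at the start; "wrist_torque": the same for the moment, N m; "width": finger opening in m.
Only numpy, scipy, OpenCV 4.12 (cv2) and the standard library are available. Lean on these libraries where they do the work, as an engineer would, in place of code of your own. Each camera call takes 0.05 s, during which the arm holds its last target.

## Working session

There is one attempt and no reset: what is moved stays moved. The work goes in short steps, Python scripts to look and compute and a tool call to move; the robot and the scene stay as the last step left them, time stands still between calls to the robot, and variables do not carry over. Pictures are saved under pics/ and viewed, and the job is handed in when it is done.

Besides the shell and the picture viewer there is one more tool, called by a JSON object that holds its "fn" and its "kwargs", one argument or row to a line. drive_tool: Moves the arm, as the interface text tells. Its arguments: {"type":"object","properties":{"increments":{"type":"array"},"grip_force":{"type":"number"}},"required":["increments"]}

```bash
ls; mkdir -p pics; python3 - <<'E'
from bench import *
import cv2
print(get_state())
for n in ("scene","top"):
    print(n,camera_params(n))
    cv2.imwrite(f"pics/{n}0.png",capture(n)[:,:,::-1])
E
```

```text
pics
{'time_s': 0.0, 'joint_pos': array([ 1.18182778,  0.3339248 ,  0.03990923,  1.466291  , -0.01339848,
        1.34327926, -0.05851455]), 'qd': array([ 8.24036106e-04, -5.83291912e-04,  6.68151052e-04, -1.25031863e-03,
        1.53838778e-03,  9.58238926e-05,  1.24818300e-04]), 'effort': array([-8.96035708e-04, -6.58539033e+01,  1.36458948e+00, -4.05563593e+01,
        1.63696334e-02,  1.25881893e-02, -4.73109466e-06]), 'position': array([ 0.18554462, -0.62247749,  0.23040311]), 'tcp_rot': array([ 0.99411551,  1.33385208, -0.99266111]), 'contact_force': array([-0.084328  ,  0.7792748 , -0.18430871]), 'wrist_torque': array([-0.03829419,  0.01370159,  0.00977758]), 'width': 0.08517459990562938}
scene {'fovy': 54.494621604875476, 'cx': 324.29128915750294, 'cy': 236.2014977772638, 'k1': -0.0024367361597659853, 'R': array([[-0.81682216, -0.57670804,  0.01447026],
       [-0.27079964,  0.3611586 , -0.89231834],
       [ 0.5093811 , -0.73278394, -0.45117468]]), 't': array([0.37925559, 0.30574775, 0.82592303])}
top {'fovy': 47.139063304854105, 'cx': 315.0274027602092, 'cy': 243.12302075120337, 'k1': -0.06905231743678295, 'R': array([[ 0.01162215, -0.99991231,  0.00634783],
       [-0.98543939, -0.01253039, -0.16956476],
       [ 0.16962943, -0.00428469, -0.9854986 ]]), 't': array([-0.00374563,  0.52766788,  1.54963102])}
```

View pics/scene0.png

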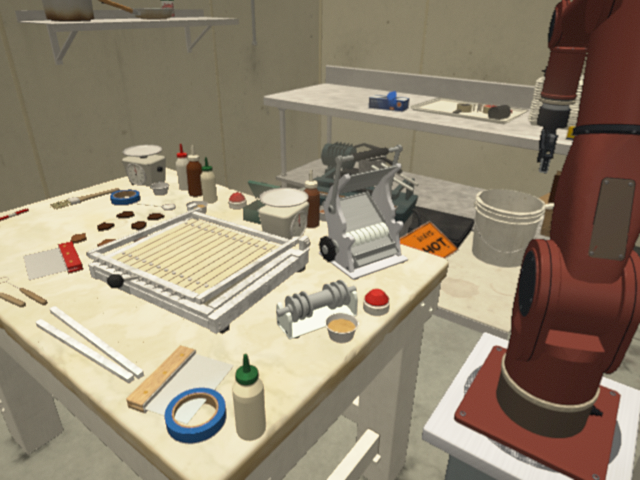

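View pics/top0.png

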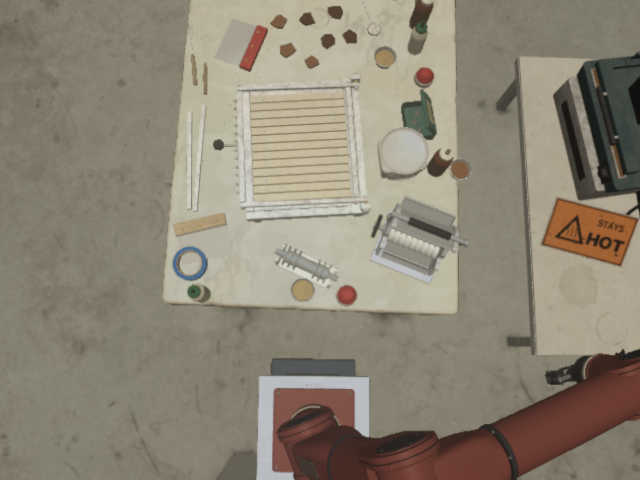

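The scene view shows the roller on its stand near (317,300), the cutter near (360,215), the cup at (342,327), the timer at (376,300) and the bottle at (249,400). In the top view the roller is at (307,265) and the cutter at (415,240). I'll enlarge both.

```bash
python3 - <<'E'
import cv2
s=cv2.imread("pics/scene0.png");t=cv2.imread("pics/top0.png")
def c(im,x,y,w,h,f,n): cv2.imwrite(f"pics/{n}.png",cv2.resize(im[y:y+h,x:x+w],None,fx=f,fy=f,interpolation=cv2.INTER_CUBIC))
c(s,260,260,140,100,5.5,"s_roll");c(s,300,130,130,150,4,"s_cut")
c(t,260,230,110,80,7,"t_roll");c(t,360,185,120,100,6,"t_cut")
E
```

```text
(no output)
```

View pics/s_roll.png

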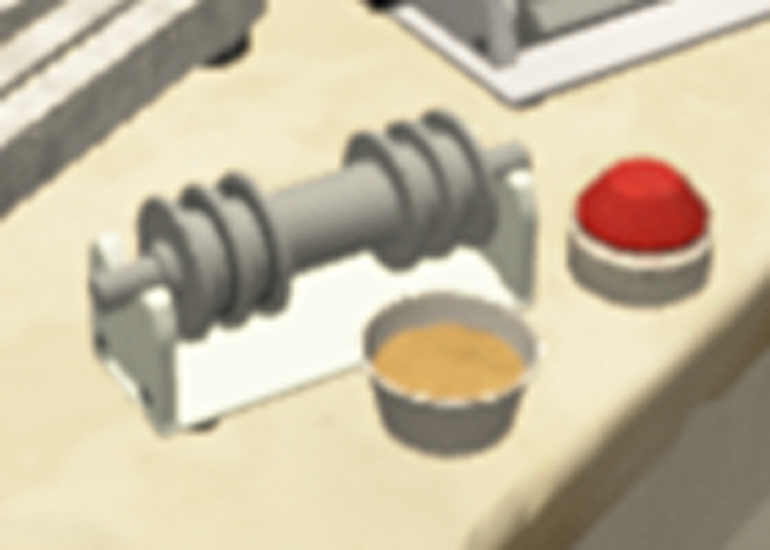

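View pics/s_cut.png

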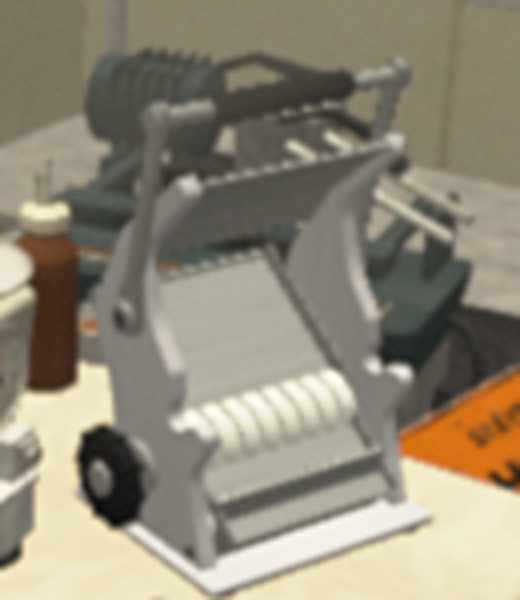

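View pics/t_roll.png

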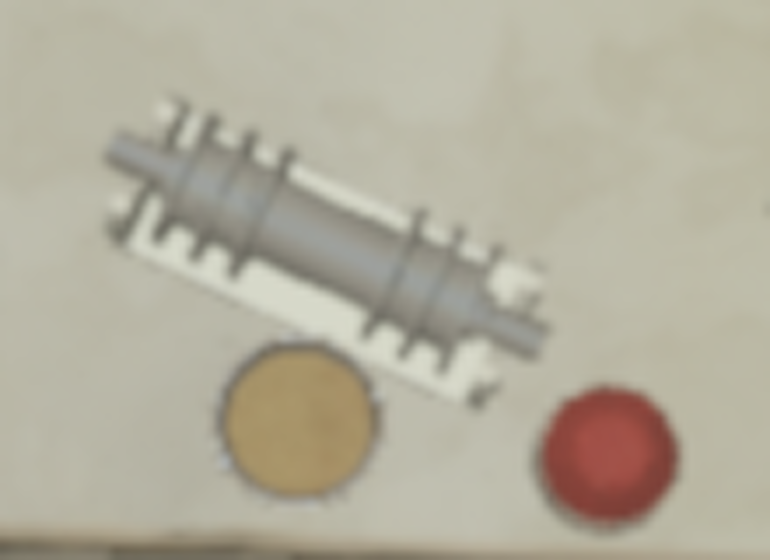

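View pics/t_cut.png

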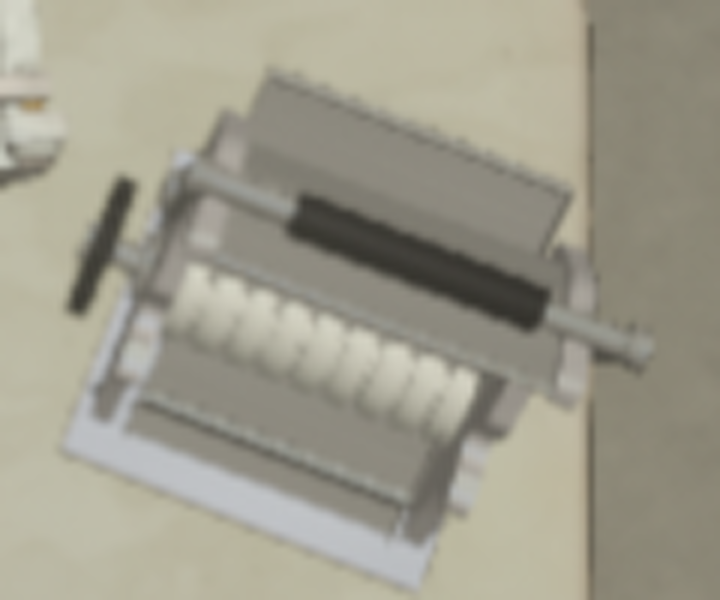

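```bash
cat > h.py <<'E'
import numpy as np,cv2,json
from scipy.optimize import least_squares
from scipy.spatial.transform import Rotation as Ro
try:
    P=json.load(open('cam.json'))
except Exception:
    from bench import camera_params
    P={n:{k:(np.asarray(v).tolist()) for k,v in camera_params(n).items()} for n in('scene','top')}
    json.dump(P,open('cam.json','w'))
def proj(n,X):
    p=P[n];X=np.atleast_2d(X);c=X@np.array(p['R']).T+np.array(p['t']);s=c[:,:2]/c[:,2:]
    s=s*(1+p['k1']*(s**2).sum(1,keepdims=True));f=240/np.tan(np.radians(p['fovy'])/2)
    return s*f+[p['cx'],p['cy']]
def unc(pt,off,f): return off+(np.array(pt)+.5)/f-.5
def tri(a,b,x0=(0.4,0,0.1)): # a scene px,b top px
    r=least_squares(lambda X:np.r_[proj('scene',X)[0]-a,proj('top',X)[0]-b],x0)
    return r.x,np.sqrt((r.fun**2).mean())
E
python3 - <<'E'
from h import *
SR=lambda p:unc(p,np.array([260,260]),5.5);SC=lambda p:unc(p,np.array([300,130]),4)
TR=lambda p:unc(p,np.array([260,230]),7);TC=lambda p:unc(p,np.array([360,185]),6)
np.set_printoptions(precision=4,suppress=True)
for n in('scene','top'): print(-np.array(P[n]['R']).T@np.array(P[n]['t']))
for n,a,b in [('rollL',SR((104,288)),TR((113,150))),('rollR',SR((524,156)),TR((541,343))),
 ('slvL',SC((221,104)),TC((297,215))),('slvR',SC((350,82)),TC((540,310))),
 ('baseFL',SC((213,592)),TC((67,450))),('baseFR',SC((428,517)),TC((418,590))),
 ('hornL',SC((198,420)),TC((148,340))),('hornR',SC((400,372)),TC((470,470))),
 ('guardL',SC((190,187)),TC((205,245))),('guardR',SC((397,145)),TC((565,388))),('wheel',SC((103,476)),TC((100,245)))]:
    print(n,*tri(a,b))
E
```

```text
[-0.0281  0.7135  0.64  ]
[0.2572 0.0095 1.6167]
rollL [0.5007 0.115  0.0607] 0.01216233675229619
rollR [ 0.4235 -0.0608  0.0576] 0.11280894693552324
slvL [ 0.5405 -0.226   0.3061] 0.4613849421751883
slvR [ 0.504  -0.3247  0.3034] 0.12040364755627167
baseFL [ 0.4879 -0.1617  0.0105] 0.37919650112442166
baseFR [ 0.4212 -0.3341  0.0095] 0.46708026048559487
hornL [ 0.5236 -0.1898  0.1114] 0.0982416516026214
hornR [ 0.4618 -0.3412  0.1062] 1.0330163384670024
guardL [ 0.5382 -0.1939  0.2625] 0.06394042409398717
guardR [ 0.4781 -0.3451  0.2617] 0.3337345347763587
wheel [ 0.5815 -0.1726  0.0595] 0.5408836932223448
```

```bash
cat > ov.py <<'E'
from h import *
def cutmodel(x,y,yaw,bail):
    R=np.array([[np.cos(yaw),-np.sin(yaw),0],[np.sin(yaw),np.cos(yaw),0],[0,0,1]])
    W=lambda p:np.atleast_2d(p)@R.T+[x,y,0]
    L=[]
    for s in(-1,1):
        for yy in(76,88):
            L.append(([0,0,255],W([[-25/1e3,s*yy/1e3,.1108],[-.0086+-.0095*.819*0+ -.0078*0-.0078,s*yy/1e3,.1163-.0],[0,s*yy/1e3,.0985],[.0078,s*yy/1e3,.1338]])))
        th=np.linspace(0,6.28,20)
        L.append(([255,0,255],W(np.c_[.048+.006*np.cos(th),0*th+s*.088,.163+.006*np.sin(th)])))
    L.append(([0,160,0],W([[.002,-.076,.262],[.002,.076,.262],[.052,.076,.220],[.052,-.076,.220],[.002,-.076,.262]])))
    a=bail-.611
    for dz in(-.01,.01):
        L.append(([255,0,0],W([[.048-.14*np.cos(a)-np.sin(a)*dz*1,-.055,.163+.14*np.sin(a)-np.cos(a)*dz],[.048-.14*np.cos(a)-np.sin(a)*dz,.055,.163+.14*np.sin(a)-np.cos(a)*dz]])))
    th=np.linspace(0,6.28,20)
    L.append(([255,255,0],W(np.c_[0*th,0*th+.123,.058+0*th]+np.c_[.0*th+.03*np.cos(th),0*th,.03*np.sin(th)])))
    return L
def rollmodel(x,y,z,yaw):
    R=np.array([[np.cos(yaw),-np.sin(yaw),0],[np.sin(yaw),np.cos(yaw),0],[0,0,1]])
    W=lambda p:np.atleast_2d(p)@R.T+[x,y,z]
    th=np.linspace(0,6.28,40);L=[]
    for s in(-1,1):
        for yy,r,c in((28,18,[255,0,0]),(28,30,[0,0,255]),(66,30,[0,0,255]),(98,8,[255,0,255])):
            L.append((c,W(np.c_[r/1e3*np.cos(th),0*th+s*yy/1e3,r/1e3*np.sin(th)])))
    L.append(([0,160,0],W([[0,-.098,0],[0,.098,0]])))
    return L
def draw(img,cam,L,crop,f,out):
    x,y,w,h=crop
    im=cv2.resize(img[y:y+h,x:x+w],None,fx=f,fy=f,interpolation=cv2.INTER_CUBIC)
    for c,X in L:
        p=(proj(cam,X)-[x,y]+.5)*f-.5
        cv2.polylines(im,[np.round(p*8).astype(np.int32)],False,c,1,cv2.LINE_AA,3)
    cv2.imwrite(out,im)
E
python3 - <<'E'
from ov import *
s=cv2.imread("pics/scene0.png");t=cv2.imread("pics/top0.png")
L=cutmodel(.502,-.267,-.372,2.1)
draw(s,'scene',L,(310,135,110,140),4.2,'pics/oc1.png');draw(t,'top',L,(360,185,120,100),6.5,'pics/oc2.png')
L=rollmodel(.462,.027,.055,-.413)
draw(s,'scene',L,(270,270,100,75),6,'pics/or1.png');draw(t,'top',L,(260,235,100,60),7,'pics/or2.png')
E
```

```text
(no output)
```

View pics/oc1.png

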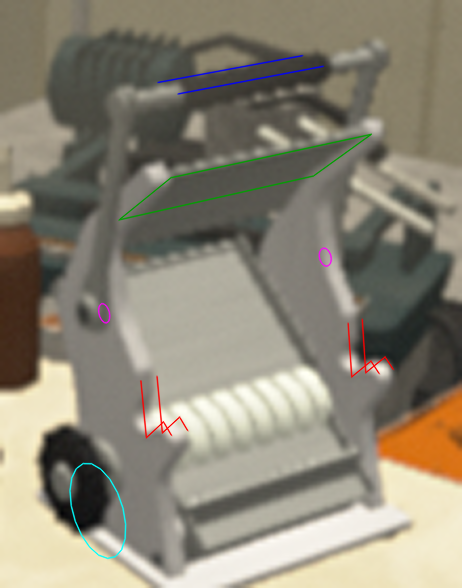

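View pics/oc2.png

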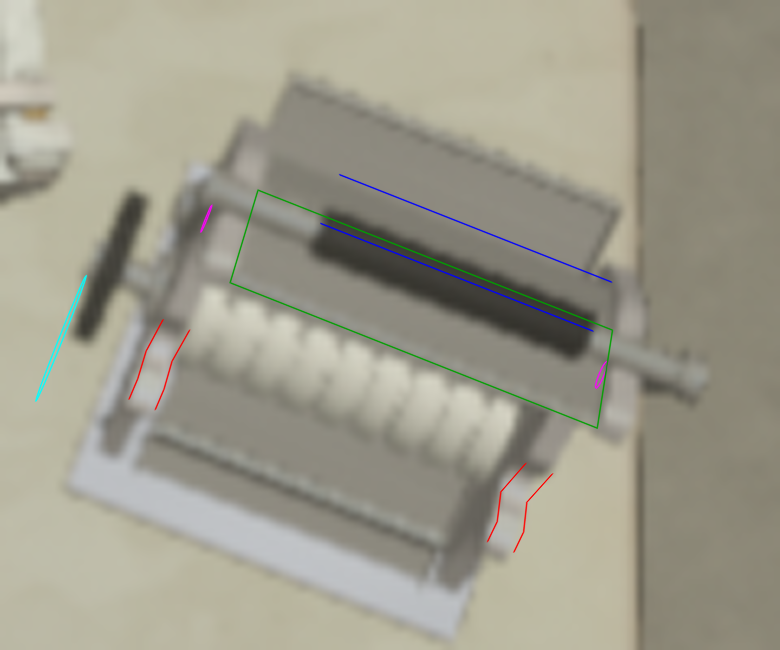

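View pics/or1.png

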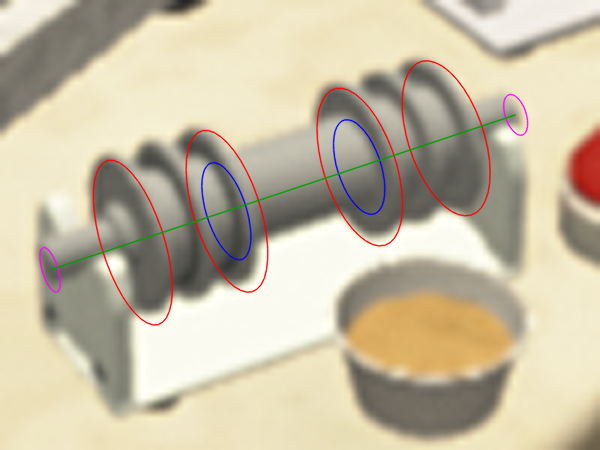

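View pics/or2.png

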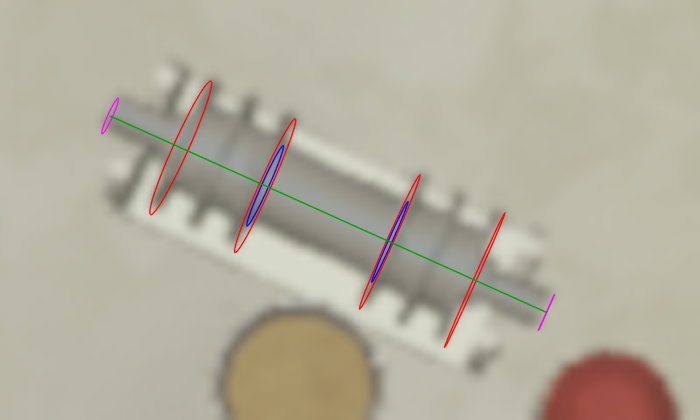

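```bash
python3 - <<'E'
from ov import *
s=cv2.imread("pics/scene0.png");t=cv2.imread("pics/top0.png")
L=rollmodel(.4635,.0272,.0585,-.413)
draw(s,'scene',L,(270,270,100,75),6,'pics/or3.png');draw(t,'top',L,(260,235,100,60),7,'pics/or4.png')
a=cv2.imread('pics/or3.png');b=cv2.imread('pics/or4.png');b=cv2.resize(b,(600,360))
cv2.imwrite('pics/or34.png',np.vstack([a,b])[:800] if 0 else np.vstack([cv2.resize(a,(400,300)),cv2.resize(b,(400,240))]).repeat(1,0))
# cup, timer centres at their top rim height
TR=lambda p:unc(p,np.array([260,230]),7)
for n,p,z in(('cup',(298,420),.036),('timer',(608,455),.03)):
    r=least_squares(lambda q:proj('top',[q[0],q[1],z])[0]-TR(p),[.4,0]);print(n,r.x)
r=least_squares(lambda q:proj('top',[q[0],q[1],.162])[0]-np.array([194,290.5]),[.4,0]);print('bottle',r.x)
E
```

```text
cup [0.39328172 0.03809777]
timer [ 0.38089345 -0.0896851 ]
bottle [0.37606798 0.32244725]
```

View pics/or3.png

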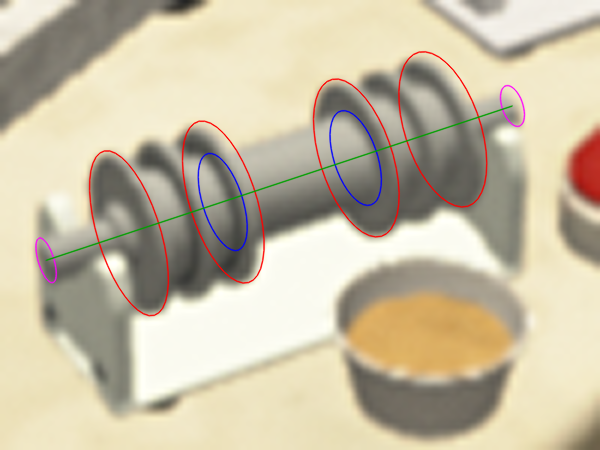

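View pics/or4.png

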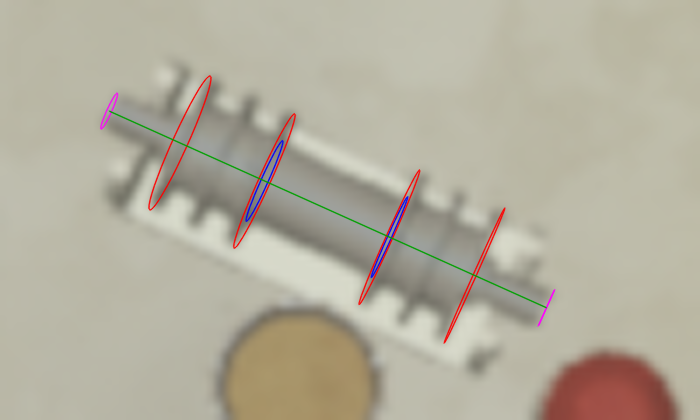

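```bash
cat > mv.py <<'E'
from h import *
from bench import get_state
def pose(yaw,tilt,sgn=1):
    # tool x along fingers, tilt from vertical towards local +x
    c,s=np.cos(yaw),np.sin(yaw);ex=np.array([c,s,0]);ez=np.array([0,0,1.])
    x=np.sin(tilt)*ex-np.cos(tilt)*ez; z=sgn*(np.cos(tilt)*ex+np.sin(tilt)*ez); y=np.cross(z,x)
    return np.c_[x,y,z]
def rel(target,R,n=8,st=None):
    st=st or get_state();R0=Ro.from_rotvec(st['tcp_rot']);p=st['position']
    d=R0.inv().apply(np.array(target)-p)
    r=(R0.inv()*Ro.from_matrix(R)).as_rotvec()/(np.pi/2)
    print('pos',p.round(4),'q',st['joint_pos'].round(3),'F',st['contact_force'].round(2),'w',round(st['width'],4),'t',st['time_s'])
    print('trans',d.round(4).tolist(),'|d|',np.linalg.norm(d).round(3),'rot',r.round(4).tolist(),'deg',(np.linalg.norm(r)*90).round(1))
    return d,r
E
python3 - <<'E'
from mv import *
st=get_state();print(Ro.from_rotvec(st['tcp_rot']).as_matrix().round(3))
for s in(1,-1):
    rel([.4635,.0272,.30],pose(-.413,0,s))
rel([.36,-.36,.36],pose(-.413,0,-1))
E
```

```text
[[-0.001  0.958  0.286]
 [ 0.001  0.286 -0.958]
 [-1.    -0.    -0.001]]
pos [ 0.1856 -0.6225  0.2305] q [ 1.182  0.334  0.04   1.466 -0.013  1.343 -0.058] F [ 0.14 -0.04  0.49] w 0.0857 t 0.1
trans [-0.0687, 0.452, -0.5433] |d| 0.71 rot [-0.5526, -0.0009, -0.0003] deg 49.7
pos [ 0.1856 -0.6225  0.2305] q [ 1.182  0.334  0.04   1.466 -0.013  1.343 -0.058] F [ 0.14 -0.04  0.49] w 0.0857 t 0.1
trans [-0.0687, 0.452, -0.5433] |d| 0.71 rot [1.4474, -0.0004, 0.0011] deg 130.3
pos [ 0.1856 -0.6225  0.2305] q [ 1.182  0.334  0.04   1.466 -0.013  1.343 -0.058] F [ 0.14 -0.04  0.49] w 0.0857 t 0.1
trans [-0.1292, 0.2421, -0.2019] |d| 0.341 rot [1.4474, -0.0004, 0.0011] deg 130.3
```

{"fn": "drive_tool", "kwargs": {
  "increments": [
    {"translation": [-0.03, 0.02, -0.015], "rot": [-0.03, 0, 0], "hand": 1},
    {"translation": [-0.06, 0.05, -0.035], "rot": [-0.07, 0, 0], "hand": 1},
    {"translation": [-0.08, 0.085, -0.06], "rot": [-0.11, 0, 0], "hand": 1},
    {"translation": [-0.1, 0.12, -0.085], "rot": [-0.15, 0, 0], "hand": 1},
    {"translation": [-0.12, 0.155, -0.11], "rot": [-0.19, 0, 0], "hand": 1},
    {"translation": [-0.13, 0.19, -0.135], "rot": [-0.23, 0, 0], "hand": 1},
    {"translation": [-0.13, 0.22, -0.155], "rot": [-0.27, 0, 0], "hand": 1},
    {"translation": [-0.13, 0.24, -0.17], "rot": [-0.3, 0, 0], "hand": 1}
  ]
}}

```text
time_s: 1.1
position: [0.3682, -0.3896, 0.36]
tcp_rot: [0.631, 1.479, -0.629]
contact_force: [-0.7, -0.2, 0.5]
width: 0.0854
```

```bash
python3 - <<'E'
from mv import *
rel([.4635,.0272,.30],pose(-.413,0,1))
E
```

```text
pos [ 0.3682 -0.3896  0.36  ] q [ 0.909  0.075 -0.19   1.516  0.013  1.554 -0.087] F [-0.73 -0.24  0.51] w 0.0854 t 1.1
trans [0.0607, 0.3573, -0.2346] |d| 0.432 rot [-0.2501, -0.0014, -0.0007] deg 22.5
```

{"fn": "drive_tool", "kwargs": {
  "increments": [
    {"translation": [0.0, 0.03, -0.02], "rot": [-0.02, 0, 0], "hand": 1},
    {"translation": [0.005, 0.08, -0.05], "rot": [-0.05, 0, 0], "hand": 1},
    {"translation": [0.01, 0.13, -0.085], "rot": [-0.09, 0, 0], "hand": 1},
    {"translation": [0.02, 0.18, -0.12], "rot": [-0.13, 0, 0], "hand": 0.8},
    {"translation": [0.03, 0.23, -0.15], "rot": [-0.17, 0, 0], "hand": 0.7},
    {"translation": [0.04, 0.28, -0.18], "rot": [-0.2, 0, 0], "hand": 0.6},
    {"translation": [0.05, 0.325, -0.21], "rot": [-0.23, 0, 0], "hand": 0.5},
    {"translation": [0.06, 0.357, -0.234], "rot": [-0.25, 0, 0], "hand": 0.5}
  ]
}}

```text
time_s: 2.1
position: [0.4636, 0.0286, 0.2998]
tcp_rot: [0.324, 1.549, -0.321]
contact_force: [0.0, -1.5, -0.3]
width: 0.0639
```

```bash
python3 - <<'E'
from mv import *
rel([.4635,.0272,.12],pose(-.413,0,1))
from bench import capture
for n in('scene','top'): cv2.imwrite(f'pics/{n}1.png',capture(n)[:,:,::-1])
E
```

```text
pos [0.4636 0.0286 0.2998] q [ 0.526 -0.053 -0.644  1.756 -0.035  1.43  -0.523] F [ 0.   -1.48 -0.34] w 0.0639 t 2.1
trans [0.1798, -0.0016, 0.001] |d| 0.18 rot [0.0016, -0.0017, -0.0009] deg 0.2
```

{"fn": "drive_tool", "kwargs": {
  "increments": [
    {"translation": [0.03, -0.001, 0.0], "rot": [0, 0, 0], "hand": 0.4},
    {"translation": [0.06, -0.001, 0.0], "rot": [0, 0, 0], "hand": 0.4},
    {"translation": [0.09, -0.0015, 0.001], "rot": [0, 0, 0], "hand": 0.4},
    {"translation": [0.12, -0.0015, 0.001], "rot": [0, 0, 0], "hand": 0.4},
    {"translation": [0.145, -0.0015, 0.001], "rot": [0, 0, 0], "hand": 0.4},
    {"translation": [0.165, -0.0015, 0.001], "rot": [0, 0, 0], "hand": 0.4},
    {"translation": [0.175, -0.0015, 0.001], "rot": [0, 0, 0], "hand": 0.4},
    {"translation": [0.18, -0.0015, 0.001], "rot": [0, 0, 0], "hand": 0.4}
  ]
}}

```text
time_s: 3.2
position: [0.4627, 0.0293, 0.1189]
tcp_rot: [0.321, 1.552, -0.317]
contact_force: [0.0, 0.2, 0.3]
width: 0.0596
```

```bash
python3 - <<'E'
from mv import *
rel([.4635,.0272,.04],pose(-.413,0,1))
from bench import capture
im={n:capture(n)[:,:,::-1] for n in('scene','top')}
for n in im: cv2.imwrite(f'pics/{n}2.png',im[n])
p=get_state()['position']; print(proj('scene',p),proj('top',p))
a=cv2.resize(im['scene'][200:350,250:420],None,fx=4.4,fy=4,interpolation=cv2.INTER_CUBIC)
cv2.imwrite('pics/s2c.png',cv2.resize(im['scene'][210:350,250:410],None,fx=4.2,fy=4.2,interpolation=cv2.INTER_CUBIC))
E
```

```text
pos [0.4627 0.0293 0.1189] q [ 0.492  0.101 -0.672  2.009  0.067  1.057 -0.617] F [0.04 0.21 0.32] w 0.0596 t 3.2
trans [0.0788, -0.0018, 0.0019] |d| 0.079 rot [0.0042, -0.0031, -0.001] deg 0.5
[[317.61156359 276.22949489]] [[305.14136879 261.67997233]]
```

View pics/s2c.png

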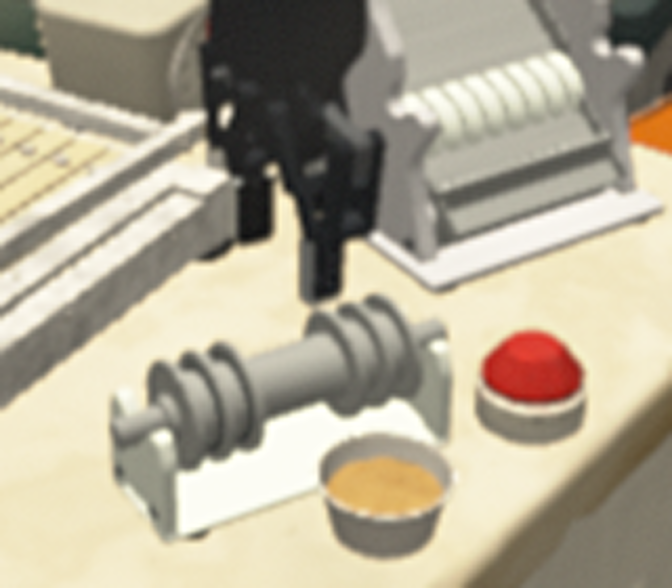

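View pics/top2.png

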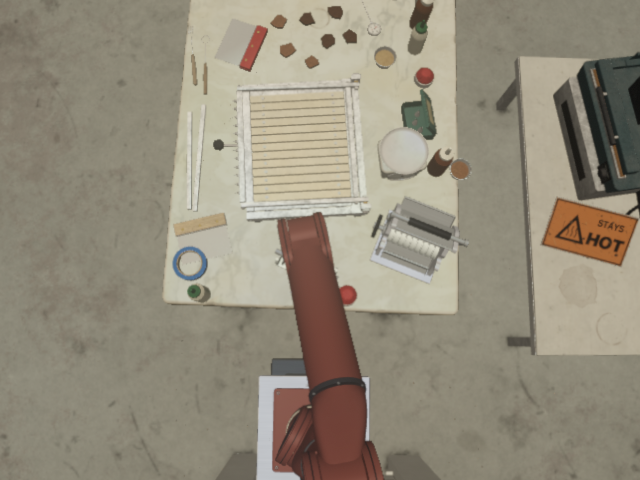

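{"fn": "drive_tool", "kwargs": {
  "increments": [
    {"translation": [0.015, -0.0015, 0.001], "rot": [0.004, -0.003, 0], "hand": 0.4},
    {"translation": [0.03, -0.002, 0.002], "rot": [0.004, -0.003, 0], "hand": 0.4},
    {"translation": [0.045, -0.002, 0.002], "rot": [0.004, -0.003, 0], "hand": 0.4},
    {"translation": [0.06, -0.002, 0.002], "rot": [0.004, -0.003, 0], "hand": 0.4},
    {"translation": [0.07, -0.002, 0.002], "rot": [0.004, -0.003, 0], "hand": 0.4},
    {"translation": [0.076, -0.002, 0.002], "rot": [0.004, -0.003, 0], "hand": 0.4},
    {"translation": [0.078, -0.002, 0.002], "rot": [0.004, -0.003, 0], "hand": 0.4},
    {"translation": [0.078, -0.002, 0.002], "rot": [0.004, -0.003, 0], "hand": 0.4}
  ],
  "grip_force": 60
}}

```text
time_s: 4.3
position: [0.4638, 0.0272, 0.0414]
tcp_rot: [0.325, 1.546, -0.322]
contact_force: [-0.2, -0.5, -0.5]
width: 0.0597
```

```bash
python3 - <<'E'
from mv import *
rel([.4635,.0272,.04],pose(-.413,0,1))
from bench import capture
im={n:capture(n)[:,:,::-1] for n in('scene',)}
cv2.imwrite('pics/s3c.png',cv2.resize(im['scene'][210:350,250:410],None,fx=4.2,fy=4.2,interpolation=cv2.INTER_CUBIC))
E
```

```text
pos [0.4638 0.0272 0.0414] q [ 0.456  0.218 -0.656  2.081  0.169  0.892 -0.707] F [-0.2  -0.5  -0.48] w 0.0597 t 4.3
trans [0.0014, -0.0002, -0.0003] |d| 0.001 rot [0.0004, 0.0003, -0.0012] deg 0.1
```

View pics/s3c.png

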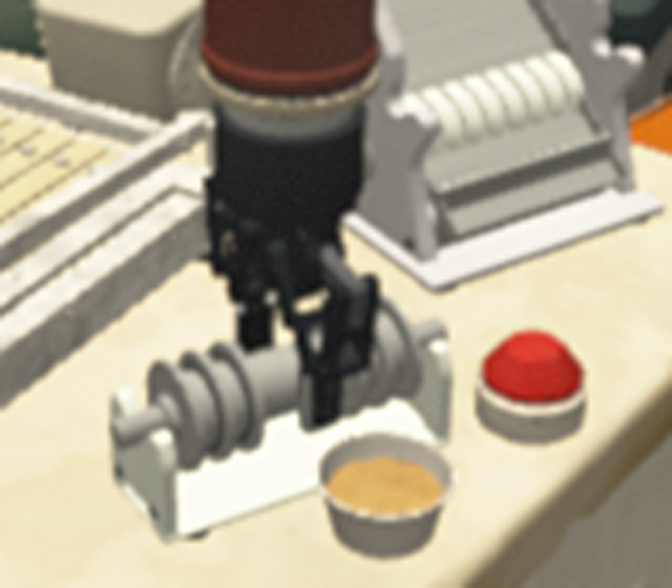

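{"fn": "drive_tool", "kwargs": {
  "increments": [
    {"translation": [0.001, 0, 0], "rot": [0, 0, 0], "hand": 0.0},
    {"translation": [0.001, 0, 0], "rot": [0, 0, 0], "hand": -0.5},
    {"translation": [0.001, 0, 0], "rot": [0, 0, 0], "hand": -1},
    {"translation": [0.001, 0, 0], "rot": [0, 0, 0], "hand": -1},
    {"translation": [0.001, 0, 0], "rot": [0, 0, 0], "hand": -1},
    {"translation": [0.001, 0, 0], "rot": [0, 0, 0], "hand": -1},
    {"translation": [0.001, 0, 0], "rot": [0, 0, 0], "hand": -1},
    {"translation": [0.001, 0, 0], "rot": [0, 0, 0], "hand": -1}
  ],
  "grip_force": 60
}}

```text
time_s: 5.35
position: [0.4653, 0.0268, 0.0413]
tcp_rot: [0.325, 1.543, -0.322]
contact_force: [5.3, -2.2, 3.7]
width: 0.0344
```

{"fn": "drive_tool", "kwargs": {
  "increments": [
    {"translation": [-0.005, 0, 0], "rot": [0, 0, 0], "hand": -1},
    {"translation": [-0.015, 0, 0], "rot": [0, 0, 0], "hand": -1},
    {"translation": [-0.03, 0, 0], "rot": [0, 0, 0], "hand": -1},
    {"translation": [-0.05, 0, 0], "rot": [0, 0, 0], "hand": -1},
    {"translation": [-0.075, 0, 0], "rot": [0, 0, 0], "hand": -1},
    {"translation": [-0.1, 0, 0], "rot": [0, 0, 0], "hand": -1},
    {"translation": [-0.125, 0, 0], "rot": [0, 0, 0], "hand": -1},
    {"translation": [-0.14, 0, 0], "rot": [0, 0, 0], "hand": -1}
  ]
}}

```text
time_s: 6.35
position: [0.4649, 0.0269, 0.183]
tcp_rot: [0.325, 1.541, -0.322]
contact_force: [0.6, -1.0, -3.9]
width: 0.0339
```

```bash
python3 - <<'E'
from mv import *
from ov import *
rel([.4635,.0272,.04],pose(-.413,0,1))
from bench import capture
im={n:np.ascontiguousarray(capture(n)[:,:,::-1]) for n in('scene','top')}
for n in im: cv2.imwrite(f'pics/{n}4.png',im[n])
p=get_state()['position']
draw(im['scene'],'scene',rollmodel(p[0],p[1],p[2]+.015,-.413),(265,190,110,120),5,'pics/s4c.png')
E
```

```text
pos [0.4649 0.0269 0.183 ] q [ 0.517  0.022 -0.669  1.936  0.015  1.183 -0.57 ] F [ 0.58 -0.96 -3.91] w 0.0339 t 6.35
trans [0.143, -0.0007, -0.0021] |d| 0.143 rot [0.0003, 0.0031, -0.002] deg 0.3
```

View pics/s4c.png

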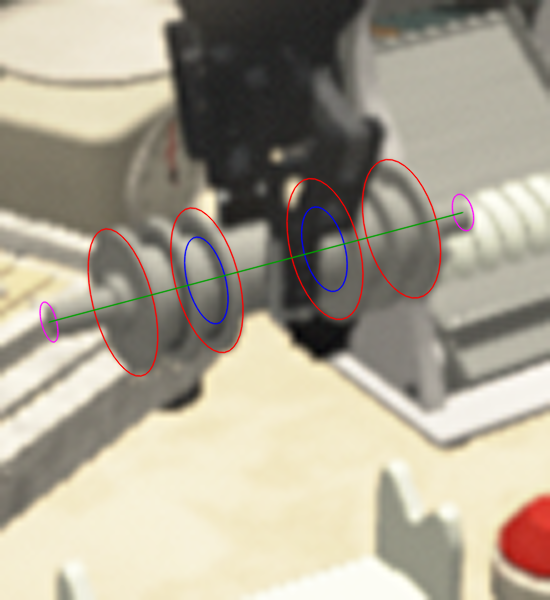

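```bash
cat >> ov.py <<'E'
def cut2(x,y,yaw,bail,zb=0,inner=76,outer=88):
    R=np.array([[np.cos(yaw),-np.sin(yaw),0],[np.sin(yaw),np.cos(yaw),0],[0,0,1]])
    W=lambda p:np.atleast_2d(p)@R.T+[x,y,zb]
    L=[];uv=np.array([(-20,15),(-9.5,4.5),(-9.5,-1.8),(0,-11.3),(9.5,-1.8),(9.5,4.5),(20,15)])/1e3
    px=uv[:,0]*.819-uv[:,1]*.574;pz=.11+uv[:,0]*.574+uv[:,1]*.819
    for s in(-1,1):
        for yy,c in((inner,[0,0,255]),(outer,[255,0,0])): L.append((c,W(np.c_[px,0*px+s*yy/1e3,pz])))
    L.append(([0,160,0],W([[.002,-.076,.262],[.002,.076,.262],[.052,.076,.220],[.052,-.076,.220],[.002,-.076,.262]])))
    a=bail-.611;c=np.array([.048-.14*np.cos(a),0,.163+.14*np.sin(a)]);th=np.linspace(0,6.29,30)
    for s in(-1,1): L.append(([255,0,255],W(np.c_[c[0]+.01*np.cos(th),0*th+s*.055,c[2]+.01*np.sin(th)])))
    return L
E
python3 - <<'E'
from ov import *
s=cv2.imread("pics/scene0.png");t=cv2.imread("pics/top0.png")
L=cut2(.502,-.267,-.372,2.1)
draw(s,'scene',L,(335,150,70,100),6,'pics/od1.png');draw(t,'top',L,(370,195,90,90),6.6,'pics/od2.png')
E
```

```text
(no output)
```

View pics/od1.png

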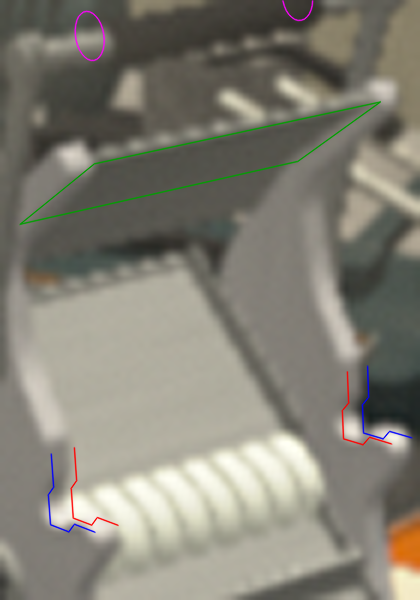

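View pics/od2.png

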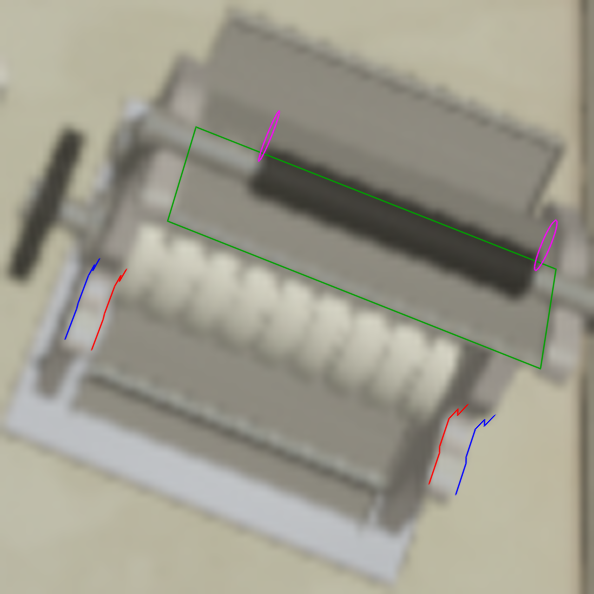

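```bash
cat > fk.py <<'E'
import numpy as np,itertools,json
from scipy.spatial.transform import Rotation as Ro
from scipy.optimize import least_squares
D=[([1.18182778,.3339248,.03990923,1.466291,-.01339848,1.34327926,-.05851455],[.18554,-.62248,.2304],[0.99411551,1.33385208,-0.99266111]),
([.909,.075,-.19,1.516,.013,1.554,-.087],[.3682,-.3896,.36],[.631,1.479,-.629]),
([.526,-.053,-.644,1.756,-.035,1.43,-.523],[.4636,.0286,.2998],[.324,1.549,-.321]),
([.492,.101,-.672,2.009,.067,1.057,-.617],[.4627,.0293,.1189],[.321,1.552,-.317]),
([.456,.218,-.656,2.081,.169,.892,-.707],[.4638,.0272,.0414],[.325,1.546,-.322]),
([.517,.022,-.669,1.936,.015,1.183,-.57],[.4649,.0269,.183],[.325,1.541,-.322])]
def fk(q,p,sg):
    h,x1,L1,a1,L2,a2,L3,a3,t0,yb=p
    R=Ro.from_euler('z',t0);X=np.array([x1,yb,h])
    R=R*Ro.from_euler('z',sg[0]*q[0])*Ro.from_euler('y',q[1])
    R=R*Ro.from_euler('z',sg[1]*q[2]);X=X+R.apply([a1,0,L1])
    R=R*Ro.from_euler('y',q[3]);X=X+R.apply([a2,0,L2])
    R=R*Ro.from_euler('z',sg[2]*q[4])*Ro.from_euler('y',q[5])
    X=X+R.apply([a3,0,L3])
    R=R*Ro.from_euler('z',sg[3]*q[6])
    return X,R
E
python3 - <<'E'
from fk import *
best=[]
for sg in itertools.product((1,-1),repeat=4):
    def res(p):
        e=[]
        for q,x,r in D:
            X,R=fk(q,p,sg);e+=list(X-x)
            d=R.apply([0,0,1])-Ro.from_rotvec(r).apply([1,0,0]);e+=list(.3*d)
        return e
    r=least_squares(res,[.3,0,.4,0,.4,0,.25,0,0,0]);best.append((r.cost,sg,r.x.round(3).tolist()))
best.sort(key=lambda b:b[0])
for b in best[:3]:print(b)
json.dump(best[0],open('fk.json','w'))
c,sg,p=best[0]
for q,x,r in D:
    X,R=fk(q,p,sg);print((X-x).round(4),(R.inv()*Ro.from_rotvec(r)).as_matrix().round(2).tolist())
E
```

```text
(np.float64(1.1190065149740901e-06), (-1, -1, -1, 1), [0.211, -0.006, 0.464, 0.004, 0.503, -0.014, 0.317, 0.013, -0.052, -0.016])
(np.float64(1.1190065149774842e-06), (-1, -1, -1, -1), [0.211, -0.006, 0.464, 0.004, 0.503, -0.014, 0.317, 0.013, -0.052, -0.016])
(np.float64(0.004001271605322705), (-1, -1, 1, -1), [-0.115, -0.007, 0.46, 0.004, 0.502, -0.016, -0.011, 0.011, -0.051, -0.016])
[-0.      0.0008  0.0001] [[0.0, -0.06, -1.0], [-0.0, 1.0, -0.06], [1.0, 0.0, -0.0]]
[-0.0003  0.0012  0.0009] [[-0.0, -0.12, -0.99], [-0.0, 0.99, -0.12], [1.0, 0.0, -0.0]]
[-0.0009 -0.      0.    ] [[0.0, -0.84, -0.55], [-0.0, 0.55, -0.84], [1.0, 0.0, -0.0]]
[0.0002 0.0006 0.0003] [[0.0, -0.93, -0.38], [0.0, 0.38, -0.93], [1.0, 0.0, 0.0]]
[-0.0008  0.0002  0.0006] [[0.0, -0.98, -0.21], [0.0, 0.21, -0.98], [1.0, -0.0, 0.0]]
[-0.0003  0.0002  0.    ] [[-0.0, -0.89, -0.46], [0.0, 0.46, -0.89], [1.0, -0.0, -0.0]]
```

```bash
cat > plan.py <<'E'
from fk import *
from mv import pose
c,sg,p=json.load(open('fk.json'));sg=[-1,-1,-1,-1]
lo=np.array([-2.58,-.38,-1.3,.25,-1.5,.08,-2.65]);hi=np.array([2.58,2.09,1.39,2.4,4.64,2.09,2.65])
M=None
def full(q):
    X,R=fk(q,p,sg);return X,R
X,R=full(D[0][0]);M=R.inv()*Ro.from_rotvec(D[0][2])
def ik(x,Rm,q0,w=.02):
    T=Ro.from_matrix(Rm)
    def res(q):
        X,R=full(q);return np.r_[(X-x)*20,((R*M).inv()*T).as_rotvec()*5,w*(q-q0)]
    r=least_squares(res,np.clip(q0,lo+.01,hi-.01),bounds=(lo,hi));X,R=full(r.x)
    return r.x,np.linalg.norm(X-x)*1e3,np.degrees(np.linalg.norm(((R*M).inv()*T).as_rotvec())),np.minimum(r.x-lo,hi-r.x).min()
S=np.array([.502,-.267,.110]);CY=-.372
def tcp_at(v,tilt,off=.0137,lat=0,S=S,u=0,dirt=np.radians(35)):
    ex=np.array([np.cos(CY),np.sin(CY),0]);ey=np.array([-np.sin(CY),np.cos(CY),0]);ez=np.array([0,0,1.])
    out=-np.sin(dirt)*ex+np.cos(dirt)*ez
    return S+v*out+lat*ey+off*(np.sin(tilt)*ex-np.cos(tilt)*ez)
E
python3 - <<'E'
from plan import *
for q,x,r in D: # check q7 sign
    X,R=full(q);print(np.degrees(((R*M).inv()*Ro.from_rotvec(r)).magnitude()).round(2),end=' ')
print()
q=np.array(D[-1][0])
for t in(25,35):
  q=np.array(D[-1][0])
  for v in(.16,.13,.1,.07,.03,0):
    T=np.radians(t);x=tcp_at(v,T);q,e,a,m=ik(x,pose(CY,T),q);print(t,v,x.round(3),q.round(2),round(e,2),round(a,2),round(m,2))
E
```

```text
0.0 0.03 0.03 0.07 0.06 0.04 
25 0.16 [ 0.422 -0.236  0.229] [ 0.62 -0.28 -0.13  2.15 -0.14  0.84  0.19] 0.0 0.0 0.1
25 0.13 [ 0.438 -0.242  0.204] [ 0.62 -0.22 -0.14  2.16 -0.14  0.78  0.18] 0.0 0.0 0.16
25 0.1 [ 0.454 -0.248  0.179] [ 0.62 -0.16 -0.15  2.16 -0.13  0.71  0.17] 0.0 0.0 0.22
25 0.07 [ 0.47  -0.255  0.155] [ 0.62 -0.09 -0.16  2.16 -0.12  0.65  0.16] 0.0 0.0 0.24
25 0.03 [ 0.491 -0.263  0.122] [ 0.61 -0.   -0.17  2.14 -0.09  0.57  0.14] 0.0 0.0 0.26
25 0 [ 0.507 -0.269  0.098] [ 0.6   0.07 -0.17  2.13 -0.07  0.51  0.12] 0.0 0.0 0.27
35 0.16 [ 0.424 -0.236  0.23 ] [ 0.49 -0.38  0.    2.27 -0.16  0.65  0.21] 0.0 0.0 0.0
35 0.13 [ 0.44  -0.243  0.205] [ 0.48 -0.31  0.    2.28 -0.17  0.58  0.22] 0.0 0.0 0.07
35 0.1 [ 0.456 -0.249  0.181] [ 0.47 -0.24  0.    2.28 -0.18  0.5   0.23] 0.0 0.0 0.12
35 0.07 [ 0.472 -0.255  0.156] [ 0.46 -0.17  0.    2.28 -0.2   0.43  0.25] 0.0 0.0 0.12
35 0.03 [ 0.493 -0.264  0.123] [ 0.45 -0.07  0.01  2.27 -0.23  0.35  0.28] 0.0 0.0 0.13
35 0 [ 0.509 -0.27   0.099] [ 0.45  0.01  0.    2.25 -0.28  0.28  0.32] 0.0 0.0 0.15
```

```bash
python3 - <<'E'
from plan import *
from mv import rel
T=np.radians(30)
rel(tcp_at(.12,T),pose(CY,T))
E
```

```text
pos [0.4655 0.0268 0.1829] q [ 0.517  0.023 -0.669  1.935  0.016  1.182 -0.571] F [ 0.34  0.74 -5.21] w 0.0343 t 6.45
trans [-0.0138, -0.257, 0.0895] |d| 0.272 rot [-0.026, -0.3294, 0.0048] deg 29.7
```

{"fn": "drive_tool", "kwargs": {
  "increments": [
    {"translation": [-0.01, -0.02, 0.0], "rot": [0, -0.03, 0], "hand": -1},
    {"translation": [-0.02, -0.05, 0.01], "rot": [-0.004, -0.07, 0], "hand": -1},
    {"translation": [-0.025, -0.09, 0.025], "rot": [-0.008, -0.12, 0], "hand": -1},
    {"translation": [-0.025, -0.135, 0.04], "rot": [-0.013, -0.17, 0.002], "hand": -1},
    {"translation": [-0.02, -0.18, 0.055], "rot": [-0.018, -0.23, 0.003], "hand": -1},
    {"translation": [-0.015, -0.22, 0.075], "rot": [-0.022, -0.28, 0.004], "hand": -1},
    {"translation": [-0.014, -0.245, 0.085], "rot": [-0.025, -0.315, 0.005], "hand": -1},
    {"translation": [-0.014, -0.257, 0.0895], "rot": [-0.026, -0.33, 0.005], "hand": -1}
  ]
}}

```text
time_s: 7.45
position: [0.4423, -0.2453, 0.1944]
tcp_rot: [0.197, 1.036, -0.338]
contact_force: [0.1, -0.2, -5.2]
width: 0.0342
```

```bash
cat > look.py <<'E'
from plan import *
from mv import *
from ov import *
from bench import capture
import sys
def look(tag,v,Tdeg=30):
    im={n:np.ascontiguousarray(capture(n)[:,:,::-1]) for n in('scene','top')}
    st=get_state();Rt=Ro.from_rotvec(st['tcp_rot']);xt=Rt.apply([1,0,0]);yt=Rt.apply([0,1,0])
    c=st['position']-.0137*xt; ax=yt
    yaw=np.arctan2(-ax[0],ax[1]); yaw=(yaw+np.pi/2)%np.pi-np.pi/2
    print('roller c',c.round(4),'yaw',round(yaw,4),'axz',ax[2].round(4))
    print(' minus S in cutter', Ro.from_euler('z',-CY).apply(c-S).round(4))
    L=rollmodel(*c,yaw)
    for n in im: cv2.imwrite(f'pics/{n}_{tag}.png',im[n])
    cr={'scene':(320,130,100,130),'top':(355,185,120,110)}
    draw(im['scene'],'scene',[],cr['scene'],4.5,'pics/a.png');draw(im['scene'],'scene',L,cr['scene'],4.5,'pics/b.png')
    cv2.imwrite(f'pics/L_{tag}.png',cv2.resize(np.hstack([cv2.imread('pics/a.png'),cv2.imread('pics/b.png')]),(800,520)))
E
python3 - <<'E'
from look import *
look('5',.12)
T=np.radians(30);rel(tcp_at(.06,T),pose(CY,T))
E
```

```text
roller c [ 0.4362 -0.2425  0.2065] yaw -0.3738 axz 0.001
 minus S in cutter [-0.0702 -0.0011  0.0965]
pos [ 0.4425 -0.245   0.1946] q [ 0.679 -0.272 -0.2    2.265 -0.176  0.631  0.214] F [-1.01 -0.05 -3.72] w 0.0342 t 7.55
trans [0.0589, 0.0011, 0.0075] |d| 0.059 rot [-0.0013, -0.0014, 0.0] deg 0.2
```

View pics/L_5.png

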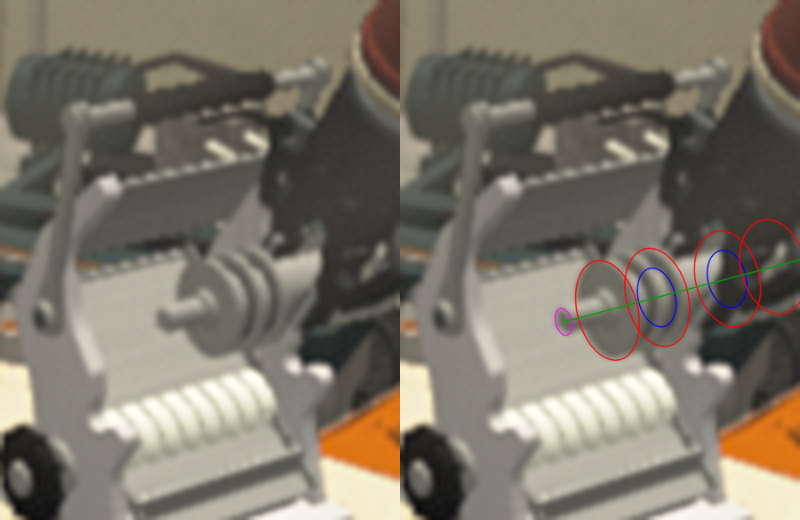

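View pics/top_5.png

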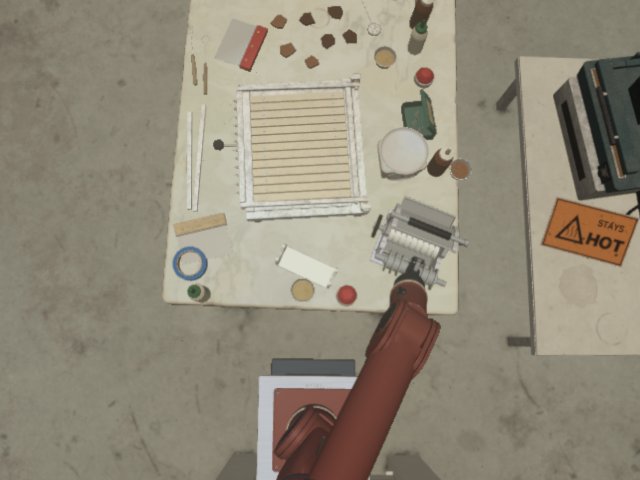

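{"fn": "drive_tool", "kwargs": {
  "increments": [
    {"translation": [0.01, 0.0, 0.002], "rot": [0, 0, 0], "hand": -1},
    {"translation": [0.02, 0.001, 0.004], "rot": [-0.001, -0.001, 0], "hand": -1},
    {"translation": [0.03, 0.001, 0.005], "rot": [-0.001, -0.001, 0], "hand": -1},
    {"translation": [0.045, 0.001, 0.006], "rot": [-0.001, -0.001, 0], "hand": -1},
    {"translation": [0.055, 0.001, 0.007], "rot": [-0.001, -0.001, 0], "hand": -1},
    {"translation": [0.065, 0.001, 0.008], "rot": [-0.001, -0.001, 0], "hand": -1},
    {"translation": [0.075, 0.001, 0.009], "rot": [-0.001, -0.001, 0], "hand": -1},
    {"translation": [0.08, 0.001, 0.0095], "rot": [-0.001, -0.001, 0], "hand": -1}
  ]
}}

```text
time_s: 8.55
position: [0.4879, -0.2616, 0.1293]
tcp_rot: [0.196, 1.036, -0.337]
contact_force: [-0.7, 0.2, -3.9]
width: 0.0342
```

```bash
python3 - <<'E'
from look import *
look('6',.04)
T=np.radians(30);rel(tcp_at(.02,T),pose(CY,T))
t=cv2.imread('pics/top_6.png');draw(t,'top',[],(365,220,95,80),8,'pics/t6.png')
E
```

```text
roller c [ 0.4814 -0.259   0.1413] yaw -0.3724 axz 0.0005
 minus S in cutter [-0.0221 -0.0001  0.0313]
pos [ 0.4877 -0.2615  0.1294] q [ 0.68  -0.073 -0.239  2.254 -0.118  0.44   0.158] F [ 0.38 -0.27 -4.31] w 0.0339 t 8.65
trans [0.0183, 0.0001, 0.0018] |d| 0.018 rot [-0.0004, -0.0008, -0.0001] deg 0.1
```

View pics/L_6.png

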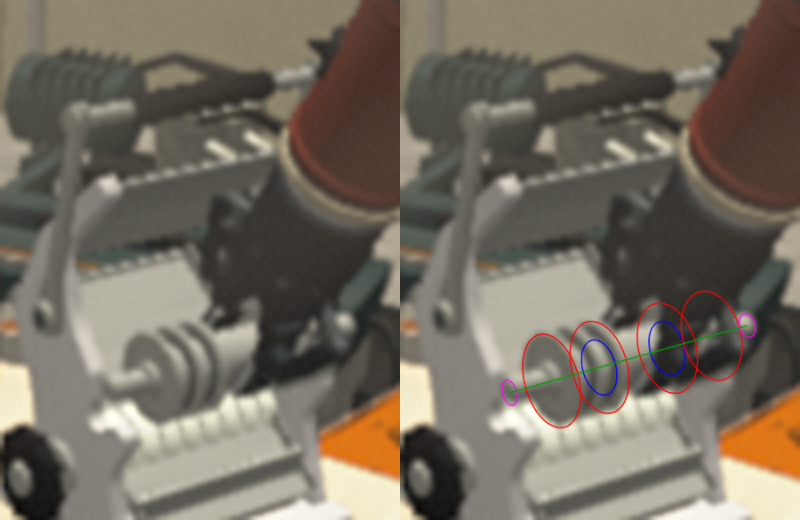

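View pics/t6.png

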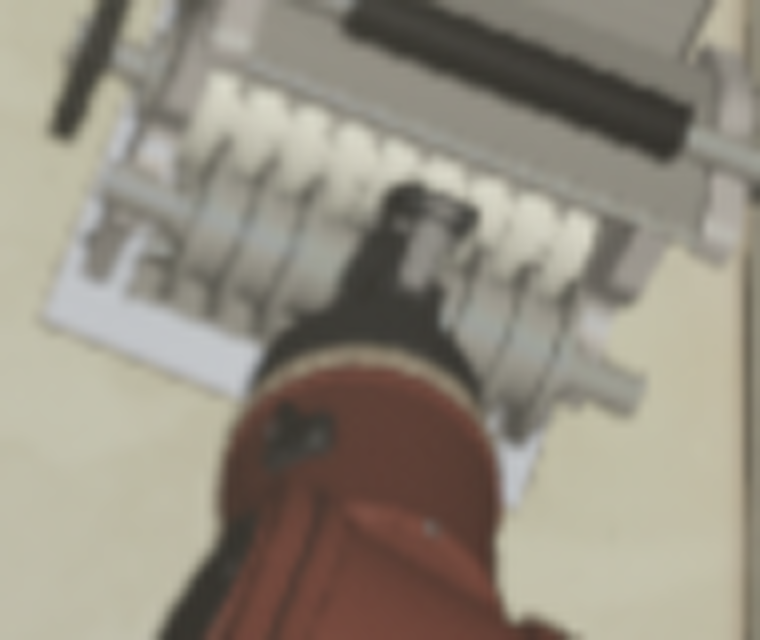

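{"fn": "drive_tool", "kwargs": {
  "increments": [
    {"translation": [0.004, 0, 0.0005], "rot": [0, -0.001, 0], "hand": -1},
    {"translation": [0.008, 0, 0.001], "rot": [0, -0.001, 0], "hand": -1},
    {"translation": [0.012, 0, 0.0015], "rot": [0, -0.001, 0], "hand": -1},
    {"translation": [0.016, 0, 0.0018], "rot": [0, -0.001, 0], "hand": -1},
    {"translation": [0.02, 0, 0.002], "rot": [0, -0.001, 0], "hand": -1},
    {"translation": [0.024, 0, 0.0024], "rot": [0, -0.001, 0], "hand": -1},
    {"translation": [0.028, 0, 0.0027], "rot": [0, -0.001, 0], "hand": -1},
    {"translation": [0.03, 0, 0.003], "rot": [0, -0.001, 0], "hand": -1}
  ]
}}

```text
time_s: 9.65
position: [0.5041, -0.2679, 0.1046]
tcp_rot: [0.195, 1.035, -0.337]
contact_force: [-1.6, 0.4, -3.5]
width: 0.0341
```

```bash
python3 - <<'E'
from look import *
look('7',.04)
T=np.radians(30);rel(tcp_at(.0,T),pose(CY,T));print(get_state()['wrist_torque'].round(2))
t=cv2.imread('pics/scene_7.png');draw(t,'scene',[],(325,190,90,75),8,'pics/s7.png')
E
```

```text
roller c [ 0.4978 -0.2654  0.1167] yaw -0.3723 axz 0.0005
 minus S in cutter [-0.0045 -0.0001  0.0067]
pos [ 0.5042 -0.2679  0.1048] q [ 0.676  0.004 -0.246  2.243 -0.078  0.373  0.123] F [-0.88  0.04 -5.01] w 0.0341 t 9.75
trans [0.008, 0.0001, 0.0005] |d| 0.008 rot [-0.0003, 0.0001, -0.0002] deg 0.0
[0.35 0.89 0.  ]
```

View pics/s7.png

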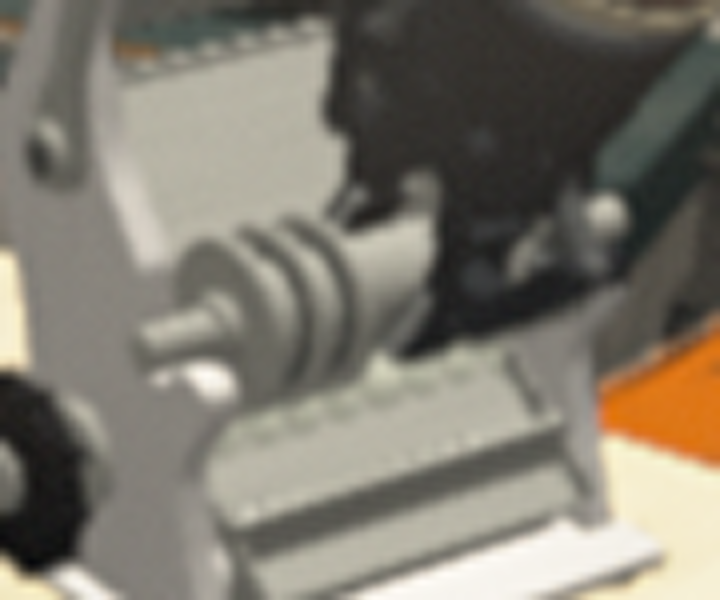

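{"fn": "drive_tool", "kwargs": {
  "increments": [
    {"translation": [0.002, 0, 0.0001], "rot": [0, 0, 0], "hand": -1},
    {"translation": [0.004, 0, 0.0002], "rot": [0, 0, 0], "hand": -1},
    {"translation": [0.006, 0, 0.0004], "rot": [0, 0, 0], "hand": -1},
    {"translation": [0.0075, 0, 0.0005], "rot": [0, 0, 0], "hand": -1},
    {"translation": [0.008, 0, 0.0005], "rot": [0, 0, 0], "hand": -1},
    {"translation": [0.0085, 0, 0.0005], "rot": [0, 0, 0], "hand": -1},
    {"translation": [0.009, 0, 0.0005], "rot": [0, 0, 0], "hand": -1},
    {"translation": [0.009, 0, 0.0005], "rot": [0, 0, 0], "hand": -1}
  ]
}}

```text
time_s: 10.75
position: [0.5099, -0.2703, 0.0986]
tcp_rot: [0.194, 1.032, -0.338]
contact_force: [2.4, -1.1, 5.2]
width: 0.0341
```

```bash
python3 - <<'E'
from look import *
look('8',.04)
T=np.radians(30);rel(tcp_at(.0,T),pose(CY,T));print(get_state()['wrist_torque'].round(2))
t=cv2.imread('pics/scene_8.png');draw(t,'scene',[],(325,190,90,75),8,'pics/s8.png')
E
```

```text
roller c [ 0.5035 -0.2677  0.1104] yaw -0.3723 axz 0.0001
 minus S in cutter [ 0.0016 -0.0002  0.0004]
pos [ 0.5099 -0.2702  0.0986] q [ 0.673  0.026 -0.247  2.238 -0.064  0.353  0.11 ] F [ 3.22 -1.96  4.94] w 0.0343 t 10.85
trans [-0.0005, 0.0002, -0.0017] |d| 0.002 rot [-0.0002, 0.0019, 0.0] deg 0.2
[-0.45 -0.44  0.32]
```

View pics/s8.png

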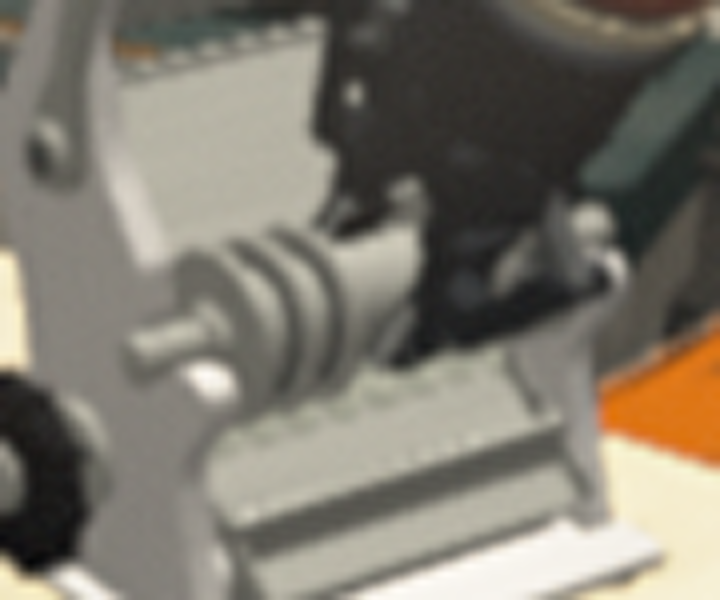

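{"fn": "drive_tool", "kwargs": {
  "increments": [
    {"translation": [0.001, 0, 0.0], "rot": [0, 0.002, 0], "hand": -1},
    {"translation": [0.002, 0, 0.0005], "rot": [0, 0.002, 0], "hand": -1},
    {"translation": [0.003, 0, 0.0005], "rot": [0, 0.002, 0], "hand": -1},
    {"translation": [0.004, 0, 0.001], "rot": [0, 0.002, 0], "hand": -1},
    {"translation": [0.004, 0, 0.001], "rot": [0, 0.002, 0], "hand": -1},
    {"translation": [0.004, 0, 0.001], "rot": [0, 0.002, 0], "hand": -1},
    {"translation": [0.004, 0, 0.001], "rot": [0, 0.002, 0], "hand": -1},
    {"translation": [0.004, 0, 0.001], "rot": [0, 0.002, 0], "hand": -1}
  ]
}}

```text
time_s: 11.85
position: [0.512, -0.2713, 0.0978]
tcp_rot: [0.194, 1.034, -0.338]
contact_force: [-33.4, 15.4, 46.2]
width: 0.0341
```

```bash
python3 - <<'E'
from look import *
look('9',.04)
T=np.radians(30);rel(tcp_at(.0,T),pose(CY,T));print(get_state()['wrist_torque'].round(2))
t=cv2.imread('pics/scene_9.png');draw(t,'scene',[],(325,190,90,75),8,'pics/s9.png')
t=cv2.imread('pics/top_9.png');draw(t,'top',[],(365,220,95,80),8,'pics/t9.png')
E
```

```text
roller c [ 0.5056 -0.2687  0.1096] yaw -0.3721 axz -0.0011
 minus S in cutter [ 0.004  -0.0003 -0.0004]
pos [ 0.512  -0.2712  0.0978] q [ 0.671  0.033 -0.246  2.232 -0.054  0.354  0.102] F [-33.52  15.22  45.91] w 0.0344 t 11.95
trans [-0.0023, 0.0003, -0.0033] |d| 0.004 rot [0.0003, 0.0003, 0.0006] deg 0.1
[1.03 2.23 0.77]
```

View pics/s9.png

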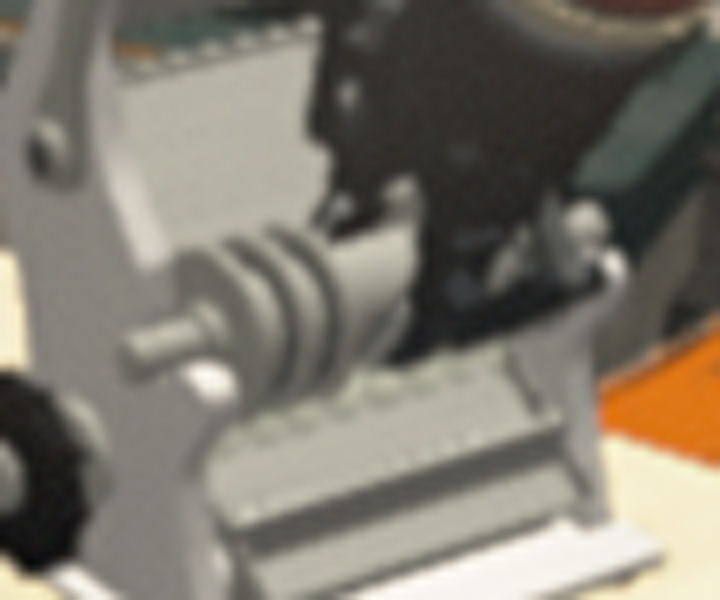

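View pics/t9.png

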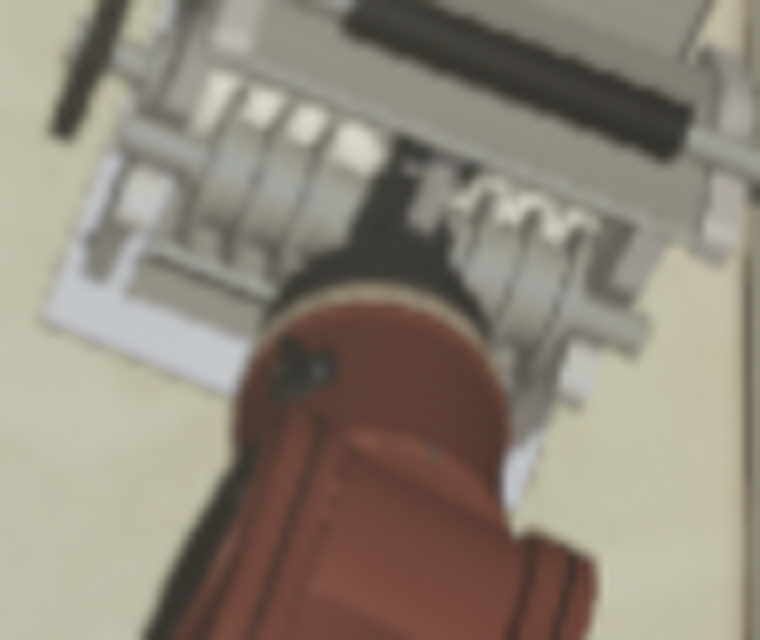

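{"fn": "drive_tool", "kwargs": {
  "increments": [
    {"translation": [0, 0, 0], "rot": [0, 0, 0], "hand": -1},
    {"translation": [0, 0, 0], "rot": [0, 0, 0], "hand": -1},
    {"translation": [0, 0, 0], "rot": [0, 0, 0], "hand": -1},
    {"translation": [0, 0, 0], "rot": [0, 0, 0], "hand": -1},
    {"translation": [0, 0, 0], "rot": [0, 0, 0], "hand": -1},
    {"translation": [0, 0, 0], "rot": [0, 0, 0], "hand": -1},
    {"translation": [0, 0, 0], "rot": [0, 0, 0], "hand": -1},
    {"translation": [0, 0, 0], "rot": [0, 0, 0], "hand": -1}
  ]
}}

```text
time_s: 12.95
position: [0.5115, -0.271, 0.0981]
tcp_rot: [0.194, 1.035, -0.338]
contact_force: [-11.5, 5.1, 16.8]
width: 0.0344
```

{"fn": "drive_tool", "kwargs": {
  "increments": [
    {"translation": [0, 0, 0], "rot": [0, 0, 0], "hand": -1},
    {"translation": [0, 0, 0], "rot": [0, 0, 0], "hand": -1},
    {"translation": [0, 0, 0], "rot": [0, 0, 0], "hand": -0.6},
    {"translation": [0, 0, 0], "rot": [0, 0, 0], "hand": -0.2},
    {"translation": [0, 0, 0], "rot": [0, 0, 0], "hand": 0.1},
    {"translation": [0, 0, 0], "rot": [0, 0, 0], "hand": 0.3},
    {"translation": [0, 0, 0], "rot": [0, 0, 0], "hand": 0.4},
    {"translation": [0, 0, 0], "rot": [0, 0, 0], "hand": 0.4}
  ]
}}

```text
time_s: 13.95
position: [0.5114, -0.271, 0.0979]
tcp_rot: [0.194, 1.035, -0.338]
contact_force: [-1.3, 0.6, 0.6]
width: 0.0597
```

```bash
python3 - <<'E'
from look import *
look('10',.04)
T=np.radians(30);rel(tcp_at(.0,T),pose(CY,T));print(get_state()['wrist_torque'].round(2))
t=cv2.imread('pics/scene_10.png');draw(t,'scene',[],(325,190,90,75),8,'pics/s10.png')
E
```

```text
roller c [ 0.5051 -0.2685  0.1098] yaw -0.372 axz -0.0012
 minus S in cutter [ 0.0034 -0.0003 -0.0002]
pos [ 0.5115 -0.271   0.098 ] q [ 0.671  0.032 -0.246  2.232 -0.054  0.356  0.102] F [-0.7   0.33  0.  ] w 0.0596 t 14.05
trans [-0.0019, 0.0003, -0.0029] |d| 0.003 rot [0.0004, -0.0003, 0.0007] deg 0.1
[0.18 0.51 0.02]
```

View pics/s10.png

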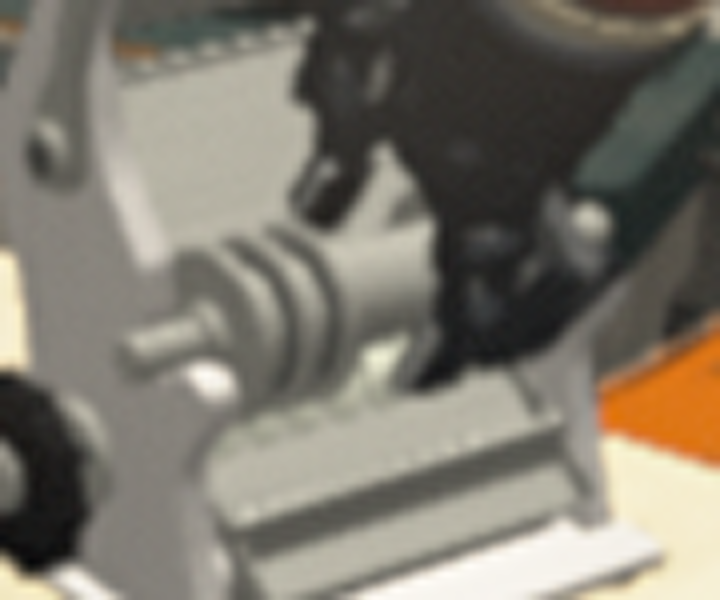

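{"fn": "drive_tool", "kwargs": {
  "increments": [
    {"translation": [-0.005, 0, 0], "rot": [0, 0, 0], "hand": 0.4},
    {"translation": [-0.015, 0, 0], "rot": [0, 0, 0], "hand": 0.4},
    {"translation": [-0.03, 0, 0], "rot": [0, 0, 0], "hand": 0.4},
    {"translation": [-0.05, 0, 0], "rot": [0, 0, 0], "hand": 0.4},
    {"translation": [-0.075, 0, 0], "rot": [0, 0, 0], "hand": 0.4},
    {"translation": [-0.1, 0, 0], "rot": [0, 0, 0], "hand": 0.4},
    {"translation": [-0.12, 0, 0], "rot": [0, 0, 0], "hand": 0.4},
    {"translation": [-0.13, 0, 0], "rot": [0, 0, 0], "hand": 0.4}
  ]
}}

```text
time_s: 15.05
position: [0.4508, -0.2472, 0.2126]
tcp_rot: [0.193, 1.033, -0.338]
contact_force: [0.7, 0.2, -0.3]
width: 0.0598
```

```bash
sed -i 's/^S=.*/S=np.array([.505,-.2685,.110]);CY=-.372/' plan.py; cat >> plan.py <<'E'
def bar(b):
    a=b-.611;l=np.array([.048-.14*np.cos(a),0,.163+.14*np.sin(a)])
    return np.array([S[0],S[1],0])+Ro.from_euler('z',CY).apply(l)
E
python3 - <<'E'
from look import *
im={n:np.ascontiguousarray(capture(n)[:,:,::-1]) for n in('scene','top')}
for n in im: cv2.imwrite(f'pics/{n}_11.png',im[n])
L=cut2(S[0],S[1],CY,2.0)+cut2(S[0],S[1],CY,2.1)[-2:]+rollmodel(*S,CY)
draw(im['scene'],'scene',L,(320,130,110,130),4.6,'pics/s11.png');draw(im['top'],'top',L,(365,195,95,90),6.6,'pics/t11.png')
rel([.5,-.26,.4],pose(CY,np.radians(20)))
q=get_state()['joint_pos']
for b in(2.0,1.6,1.2,.8,.4,0):
    for t in(10,20):
        T=np.radians(t);xt=pose(CY,T)[:,0];qq,e,a,m=ik(bar(b)+.012*xt,pose(CY,T),q);print(b,t,bar(b).round(3),qq.round(2),round(e,2),round(m,2))
E
```

```text
pos [ 0.4511 -0.2474  0.2121] q [ 0.687 -0.272 -0.21   2.228 -0.169  0.662  0.204] F [ 0.37 -0.38 -0.56] w 0.0599 t 15.15
trans [-0.1373, 0.0057, 0.1377] |d| 0.195 rot [0.0004, 0.1124, 0.0011] deg 10.1
2.0 10 [ 0.526 -0.277  0.301] [ 0.62  0.11 -0.22  1.63  0.01  1.23  0.02] 0.0 0.49
2.0 20 [ 0.526 -0.277  0.301] [ 0.66  0.   -0.24  1.76 -0.04  1.03  0.06] 0.0 0.38
1.6 10 [ 0.478 -0.258  0.28 ] [ 0.66  0.01 -0.24  1.78 -0.02  1.18  0.05] 0.0 0.39
1.6 20 [ 0.478 -0.258  0.28 ] [ 0.69 -0.1  -0.24  1.9  -0.08  0.99  0.11] 0.0 0.28
1.2 10 [ 0.441 -0.244  0.241] [ 0.68 -0.06 -0.24  1.92 -0.04  1.11  0.08] 0.0 0.32
1.2 20 [ 0.441 -0.244  0.241] [ 0.7  -0.17 -0.22  2.04 -0.11  0.92  0.15] 0.0 0.21
0.8 10 [ 0.422 -0.236  0.189] [ 0.68 -0.07 -0.24  2.04 -0.05  1.    0.1 ] 0.0 0.31
0.8 20 [ 0.422 -0.236  0.189] [ 0.7  -0.18 -0.22  2.16 -0.13  0.82  0.17] 0.0 0.2
0.4 10 [ 0.422 -0.236  0.134] [ 0.67 -0.01 -0.23  2.1  -0.03  0.88  0.08] 0.0 0.3
0.4 20 [ 0.422 -0.236  0.134] [ 0.69 -0.11 -0.23  2.23 -0.12  0.69  0.17] 0.0 0.17
0 10 [ 0.443 -0.244  0.083] [ 0.63  0.1  -0.21  2.11  0.    0.76  0.05] 0.0 0.29
0 20 [ 0.443 -0.244  0.083] [ 0.67  0.01 -0.22  2.23 -0.08  0.56  0.13] 0.0 0.17
```

View pics/s11.png

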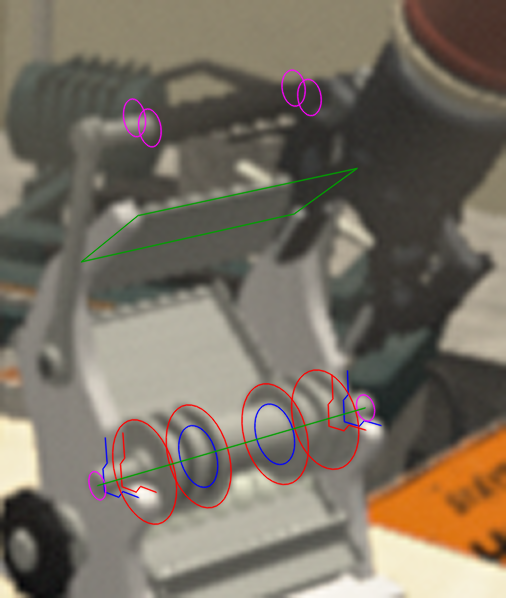

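View pics/t11.png

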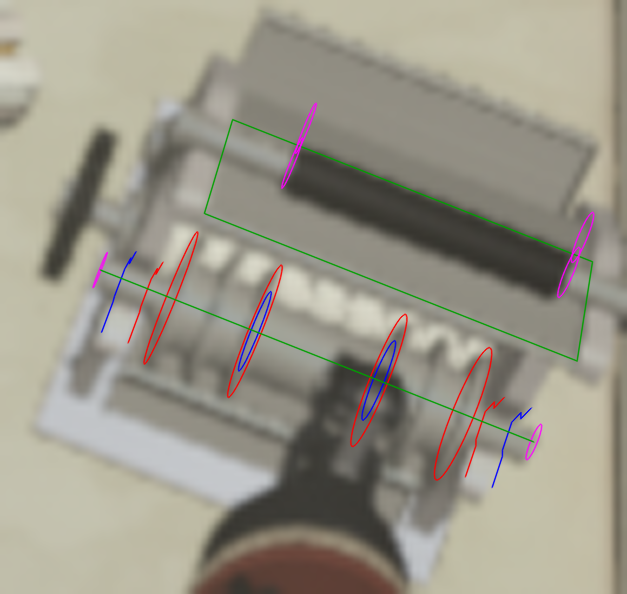

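```bash
python3 - <<'E'
from look import *
T=np.radians(15);R=pose(CY,T);q=get_state()['joint_pos']
for x in([.455,-.248,.36],bar(2.0)-.06*R[:,0]): 
    rel(x,R);print(ik(np.array(x),R,q))
E
```

```text
pos [ 0.4511 -0.2474  0.2121] q [ 0.687 -0.272 -0.21   2.228 -0.169  0.662  0.204] F [ 0.37 -0.38 -0.56] w 0.0599 t 15.15
trans [-0.126, 0.0006, 0.0776] |d| 0.148 rot [0.0003, 0.168, 0.0011] deg 15.1
(array([ 0.69575661, -0.13401936, -0.2327712 ,  1.73272399, -0.07023466,
        1.28040198,  0.10034892]), np.float64(0.002543446827472742), np.float64(0.0010790702368371314), np.float64(0.24598063762172898))
pos [ 0.4511 -0.2474  0.2121] q [ 0.687 -0.272 -0.21   2.228 -0.169  0.662  0.204] F [ 0.37 -0.38 -0.56] w 0.0599 t 15.15
trans [-0.0941, -0.0003, 0.1298] |d| 0.16 rot [0.0003, 0.168, 0.0011] deg 15.1
(array([ 0.65812993,  0.00183351, -0.23819482,  1.61036003, -0.02670391,
        1.26899274,  0.05260474]), np.float64(0.0032586090057576686), np.float64(0.001363980534910242), np.float64(0.3818335076576037))
```

{"fn": "drive_tool", "kwargs": {
  "increments": [
    {"translation": [-0.025, 0, 0.015], "rot": [0, 0.03, 0], "hand": 0.4},
    {"translation": [-0.06, 0, 0.037], "rot": [0, 0.07, 0], "hand": 0.4},
    {"translation": [-0.095, 0, 0.058], "rot": [0, 0.11, 0], "hand": 0.4},
    {"translation": [-0.12, 0, 0.075], "rot": [0, 0.15, 0], "hand": 0.4},
    {"translation": [-0.122, 0, 0.09], "rot": [0, 0.168, 0], "hand": 0.4},
    {"translation": [-0.112, 0, 0.108], "rot": [0, 0.168, 0], "hand": 0.4},
    {"translation": [-0.1, 0, 0.122], "rot": [0, 0.168, 0], "hand": 0.4},
    {"translation": [-0.094, 0, 0.13], "rot": [0, 0.168, 0], "hand": 0.4}
  ],
  "grip_force": 20
}}

```text
time_s: 16.15
position: [0.5126, -0.271, 0.3572]
tcp_rot: [0.243, 1.295, -0.317]
contact_force: [0.3, -0.3, 0.3]
width: 0.0596
```

```bash
python3 - <<'E'
from look import *
T=np.radians(15);R=pose(CY,T)
rel(bar(2.0)+.012*R[:,0],R)
im={n:np.ascontiguousarray(capture(n)[:,:,::-1]) for n in('scene','top')}
for n in im: cv2.imwrite(f'pics/{n}_12.png',im[n])
draw(im['scene'],'scene',[],(310,100,120,120),5,'pics/s12.png')
E
```

```text
pos [ 0.5126 -0.271   0.3572] q [ 0.691 -0.024 -0.267  1.645 -0.019  1.26   0.054] F [ 0.32 -0.25  0.33] w 0.0596 t 16.15
trans [0.0704, -0.0004, -0.0002] |d| 0.07 rot [0.0003, -0.0013, 0.0006] deg 0.1
```

View pics/s12.png

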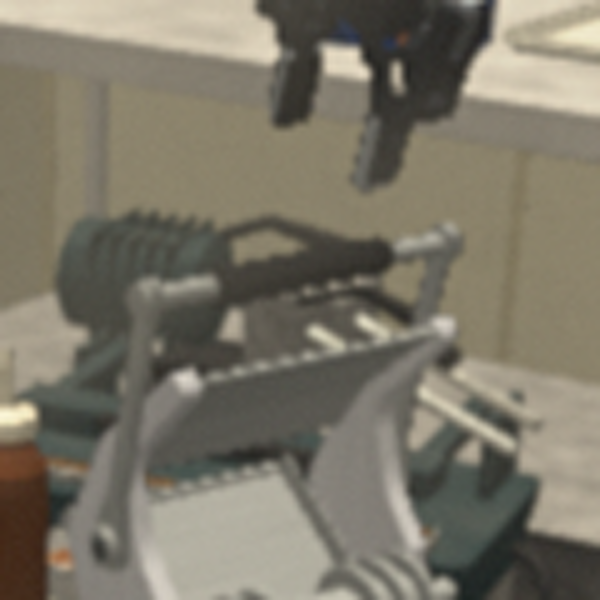

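{"fn": "drive_tool", "kwargs": {
  "increments": [
    {"translation": [0.01, 0, 0], "rot": [0, 0, 0], "hand": 0.4},
    {"translation": [0.02, 0, 0], "rot": [0, 0, 0], "hand": 0.4},
    {"translation": [0.03, 0, 0], "rot": [0, 0, 0], "hand": 0.4},
    {"translation": [0.04, 0, 0], "rot": [0, 0, 0], "hand": 0.4},
    {"translation": [0.05, 0, 0], "rot": [0, 0, 0], "hand": 0.4},
    {"translation": [0.06, 0, 0], "rot": [0, 0, 0], "hand": 0.4},
    {"translation": [0.066, 0, 0], "rot": [0, 0, 0], "hand": 0.4},
    {"translation": [0.07, 0, 0], "rot": [0, 0, 0], "hand": 0.4}
  ]
}}

```text
time_s: 17.25
position: [0.5292, -0.2775, 0.2894]
tcp_rot: [0.243, 1.295, -0.317]
contact_force: [-0.1, 0.8, -0.2]
width: 0.0597
```

```bash
python3 - <<'E'
from look import *
T=np.radians(15);R=pose(CY,T)
rel(bar(2.0)+.012*R[:,0],R)
im={n:np.ascontiguousarray(capture(n)[:,:,::-1]) for n in('scene','top')}
for n in im: cv2.imwrite(f'pics/{n}_13.png',im[n])
draw(im['scene'],'scene',[],(310,100,120,120),5,'pics/s13.png')
E
```

```text
pos [ 0.5292 -0.2775  0.2894] q [ 6.840e-01  3.100e-02 -2.740e-01  1.728e+00 -1.000e-03  1.124e+00
  3.900e-02] F [-0.09  0.77 -0.24] w 0.0597 t 17.25
trans [0.0003, -0.0004, -0.0001] |d| 0.0 rot [0.0003, -0.0013, 0.0006] deg 0.1
```

View pics/s13.png

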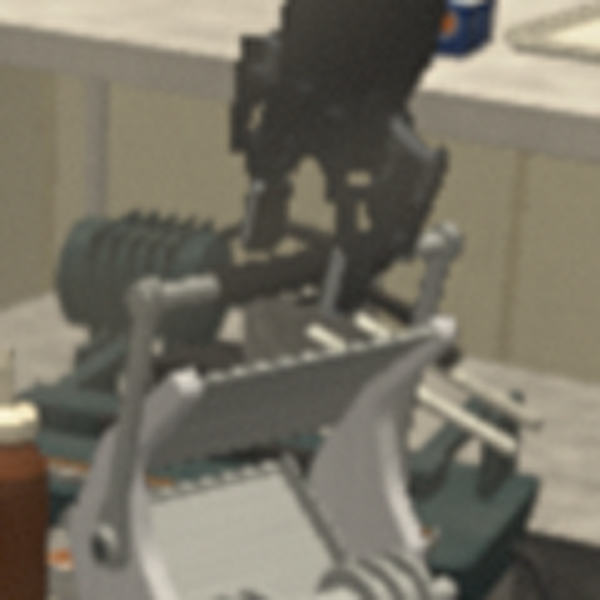

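{"fn": "drive_tool", "kwargs": {
  "increments": [
    {"translation": [0, 0, 0], "rot": [0, 0, 0], "hand": 0.1},
    {"translation": [0, 0, 0], "rot": [0, 0, 0], "hand": -0.3},
    {"translation": [0, 0, 0], "rot": [0, 0, 0], "hand": -0.6},
    {"translation": [0, 0, 0], "rot": [0, 0, 0], "hand": -1},
    {"translation": [0, 0, 0], "rot": [0, 0, 0], "hand": -1},
    {"translation": [0, 0, 0], "rot": [0, 0, 0], "hand": -1},
    {"translation": [0, 0, 0], "rot": [0, 0, 0], "hand": -1},
    {"translation": [0, 0, 0], "rot": [0, 0, 0], "hand": -1}
  ],
  "grip_force": 20
}}

```text
time_s: 18.35
position: [0.5291, -0.2775, 0.2897]
tcp_rot: [0.243, 1.295, -0.317]
contact_force: [-3.1, 0.3, 5.0]
width: 0.0192
```

```bash
python3 - <<'E'
from look import *
T=np.radians(15);R=pose(CY,T)
st=get_state();p=st['position']-.012*Ro.from_rotvec(st['tcp_rot']).apply([1,0,0])
l=Ro.from_euler('z',-CY).apply(p-np.array([S[0],S[1],0]));print(l, 'r',np.hypot(l[0]-.048,l[2]-.163),'a',np.arctan2(l[2]-.163,.048-l[0])+.611)
for b in(1.9,1.8,1.7,1.6,1.5,1.4,1.3,1.2): rel(bar(b)+.012*R[:,0],R,st=st)
E
```

```text
[0.02268286 0.0003897  0.30134097] r 0.1406384770396387 a 2.0007938748598644
pos [ 0.5291 -0.2775  0.2897] q [ 6.840e-01  3.100e-02 -2.740e-01  1.727e+00 -1.000e-03  1.125e+00
  3.900e-02] F [-3.07  0.3   5.01] w 0.0192 t 18.35
trans [0.0002, -0.0004, -0.0141] |d| 0.014 rot [0.0003, -0.0012, 0.0006] deg 0.1
pos [ 0.5291 -0.2775  0.2897] q [ 6.840e-01  3.100e-02 -2.740e-01  1.727e+00 -1.000e-03  1.125e+00
  3.900e-02] F [-3.07  0.3   5.01] w 0.0192 t 18.35
trans [0.0012, -0.0004, -0.0281] |d| 0.028 rot [0.0003, -0.0012, 0.0006] deg 0.1
pos [ 0.5291 -0.2775  0.2897] q [ 6.840e-01  3.100e-02 -2.740e-01  1.727e+00 -1.000e-03  1.125e+00
  3.900e-02] F [-3.07  0.3   5.01] w 0.0192 t 18.35
trans [0.0036, -0.0004, -0.0419] |d| 0.042 rot [0.0003, -0.0012, 0.0006] deg 0.1
pos [ 0.5291 -0.2775  0.2897] q [ 6.840e-01  3.100e-02 -2.740e-01  1.727e+00 -1.000e-03  1.125e+00
  3.900e-02] F [-3.07  0.3   5.01] w 0.0192 t 18.35
trans [0.0074, -0.0003, -0.0554] |d| 0.056 rot [0.0003, -0.0012, 0.0006] deg 0.1
pos [ 0.5291 -0.2775  0.2897] q [ 6.840e-01  3.100e-02 -2.740e-01  1.727e+00 -1.000e-03  1.125e+00
  3.900e-02] F [-3.07  0.3   5.01] w 0.0192 t 18.35
trans [0.0125, -0.0003, -0.0684] |d| 0.07 rot [0.0003, -0.0012, 0.0006] deg 0.1
pos [ 0.5291 -0.2775  0.2897] q [ 6.840e-01  3.100e-02 -2.740e-01  1.727e+00 -1.000e-03  1.125e+00
  3.900e-02] F [-3.07  0.3   5.01] w 0.0192 t 18.35
trans [0.0188, -0.0003, -0.0809] |d| 0.083 rot [0.0003, -0.0012, 0.0006] deg 0.1
pos [ 0.5291 -0.2775  0.2897] q [ 6.840e-01  3.100e-02 -2.740e-01  1.727e+00 -1.000e-03  1.125e+00
  3.900e-02] F [-3.07  0.3   5.01] w 0.0192 t 18.35
trans [0.0264, -0.0003, -0.0926] |d| 0.096 rot [0.0003, -0.0012, 0.0006] deg 0.1
pos [ 0.5291 -0.2775  0.2897] q [ 6.840e-01  3.100e-02 -2.740e-01  1.727e+00 -1.000e-03  1.125e+00
  3.900e-02] F [-3.07  0.3   5.01] w 0.0192 t 18.35
trans [0.0351, -0.0003, -0.1036] |d| 0.109 rot [0.0003, -0.0012, 0.0006] deg 0.1
```

Gripped: the width reads 19 mm on the 20 mm sleeve, and r comes out at 0.1406 against 0.140. I'll swing it along the arc.

{"fn": "drive_tool", "kwargs": {
  "increments": [
    {"translation": [0.0002, 0, -0.014], "rot": [0, 0, 0], "hand": -1},
    {"translation": [0.001, 0, -0.028], "rot": [0, 0, 0], "hand": -1},
    {"translation": [0.0036, 0, -0.042], "rot": [0, 0, 0], "hand": -1},
    {"translation": [0.0074, 0, -0.0554], "rot": [0, 0, 0], "hand": -1},
    {"translation": [0.0125, 0, -0.0684], "rot": [0, 0, 0], "hand": -1},
    {"translation": [0.0188, 0, -0.081], "rot": [0, 0, 0], "hand": -1},
    {"translation": [0.0264, 0, -0.0926], "rot": [0, 0, 0], "hand": -1},
    {"translation": [0.0351, 0, -0.1036], "rot": [0, 0, 0], "hand": -1}
  ]
}}

```text
time_s: 19.35
position: [0.4436, -0.2443, 0.2284]
tcp_rot: [0.243, 1.295, -0.318]
contact_force: [0.3, 0.1, 3.8]
width: 0.0191
```

```bash
cat > arc.py <<'E'
from look import *
def arc(bs,t=15):
    T=np.radians(t);R=pose(CY,T)
    st=get_state();p=st['position']-.012*Ro.from_rotvec(st['tcp_rot']).apply([1,0,0])
    l=Ro.from_euler('z',-CY).apply(p-np.array([S[0],S[1],0]));print('r',np.hypot(l[0]-.048,l[2]-.163),'b',np.arctan2(l[2]-.163,.048-l[0])+.611,'F',st['contact_force'].round(1),'w',st['width'],st['time_s'],st['joint_pos'].round(2))
    R0=Ro.from_rotvec(st['tcp_rot'])
    for b in bs: print(b,R0.inv().apply(bar(b)+.012*R[:,0]-st['position']).round(4),((R0.inv()*Ro.from_matrix(R)).as_rotvec()/(np.pi/2)).round(4))
E
python3 - <<'E'
from arc import *
arc([1.1,1,.9,.8,.7,.6,.5,.4])
cv2.imwrite('pics/s14.png',capture('scene')[100:350,230:500,::-1].repeat(2,0).repeat(2,1))
E
```

```text
r 0.14012938348302445 b 1.1924369183780181 F [0.3 0.1 3.8] w 0.019086961807321206 19.35 [ 0.71 -0.13 -0.26  2.   -0.06  1.01  0.1 ]
1.1 [ 0.0092 -0.0002 -0.0091] [ 0.0002 -0.0014  0.0007]
1 [ 0.0199 -0.0002 -0.0181] [ 0.0002 -0.0014  0.0007]
0.9 [ 0.0314 -0.0002 -0.026 ] [ 0.0002 -0.0014  0.0007]
0.8 [ 0.0437 -0.0002 -0.0327] [ 0.0002 -0.0014  0.0007]
0.7 [ 0.0566 -0.0002 -0.0381] [ 0.0002 -0.0014  0.0007]
0.6 [ 0.07   -0.0002 -0.0423] [ 0.0002 -0.0014  0.0007]
0.5 [ 0.0837 -0.0001 -0.045 ] [ 0.0002 -0.0014  0.0007]
0.4 [ 0.0976 -0.0001 -0.0464] [ 0.0002 -0.0014  0.0007]
```

View pics/s14.png

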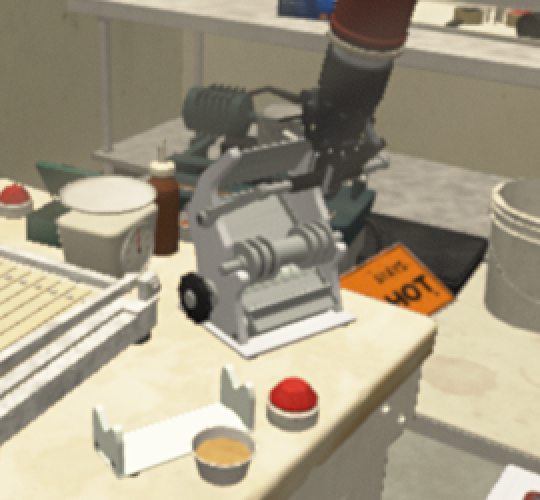

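The bail follows: its arm and bar are near (270,185), and the roller is still in the saddles. Continuing.

{"fn": "drive_tool", "kwargs": {
  "increments": [
    {"translation": [0.0092, 0, -0.0091], "rot": [0, 0, 0], "hand": -1},
    {"translation": [0.02, 0, -0.0181], "rot": [0, 0, 0], "hand": -1},
    {"translation": [0.0314, 0, -0.026], "rot": [0, 0, 0], "hand": -1},
    {"translation": [0.0437, 0, -0.0327], "rot": [0, 0, 0], "hand": -1},
    {"translation": [0.0566, 0, -0.0381], "rot": [0, 0, 0], "hand": -1},
    {"translation": [0.07, 0, -0.0423], "rot": [0, 0, 0], "hand": -1},
    {"translation": [0.0837, 0, -0.045], "rot": [0, 0, 0], "hand": -1},
    {"translation": [0.0976, 0, -0.0464], "rot": [0, 0, 0], "hand": -1}
  ]
}}

```text
time_s: 20.4
position: [0.4256, -0.2373, 0.121]
tcp_rot: [0.242, 1.293, -0.318]
contact_force: [10.3, -2.5, 5.5]
width: 0.019
```

```bash
python3 - <<'E'
from arc import *
arc([.35,.3,.25,.2,.15,.1,.05,.02,0,-.02])
im=capture('scene')[:,:,::-1]
draw(np.ascontiguousarray(im),'scene',cut2(S[0],S[1],CY,0.0)[-2:],(310,130,130,150),4,'pics/s15.png')
E
```

```text
r 0.13978244947088744 b 0.39178207198644954 F [10.3 -2.5  5.5] w 0.019048190347741786 20.4 [ 0.71 -0.07 -0.27  2.18 -0.05  0.76  0.1 ]
0.35 [ 0.0058 -0.0002 -0.0003] [0.0003 0.0001 0.0007]
0.3 [ 0.0128 -0.0002 -0.0002] [0.0003 0.0001 0.0007]
0.25 [ 0.0198 -0.0002  0.0003] [0.0003 0.0001 0.0007]
0.2 [ 0.0268 -0.0002  0.0012] [0.0003 0.0001 0.0007]
0.15 [ 0.0337 -0.0002  0.0024] [0.0003 0.0001 0.0007]
0.1 [ 0.0405 -0.0002  0.004 ] [0.0003 0.0001 0.0007]
0.05 [ 0.0472 -0.0002  0.0059] [0.0003 0.0001 0.0007]
0.02 [ 0.0512 -0.0002  0.0072] [0.0003 0.0001 0.0007]
0 [ 0.0539 -0.0002  0.0081] [0.0003 0.0001 0.0007]
-0.02 [ 0.0565 -0.0002  0.0091] [0.0003 0.0001 0.0007]
```

View pics/s15.png

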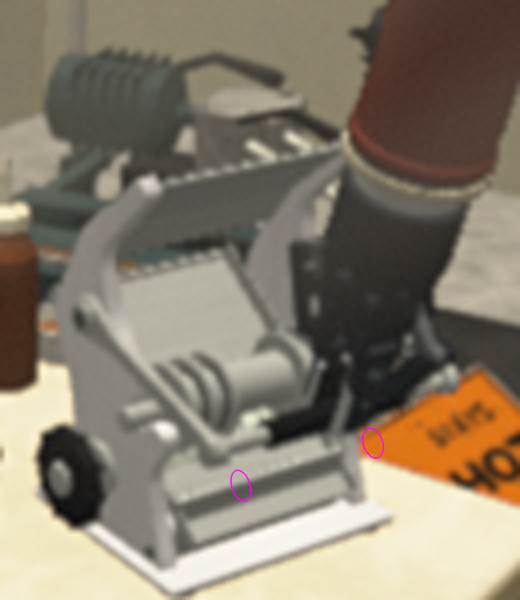

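{"fn": "drive_tool", "kwargs": {
  "increments": [
    {"translation": [0.0058, 0, -0.0003], "rot": [0, 0, 0], "hand": -1},
    {"translation": [0.0128, 0, -0.0002], "rot": [0, 0, 0], "hand": -1},
    {"translation": [0.0198, 0, 0.0003], "rot": [0, 0, 0], "hand": -1},
    {"translation": [0.0268, 0, 0.0012], "rot": [0, 0, 0], "hand": -1},
    {"translation": [0.0337, 0, 0.0024], "rot": [0, 0, 0], "hand": -1},
    {"translation": [0.0405, 0, 0.004], "rot": [0, 0, 0], "hand": -1},
    {"translation": [0.0405, 0, 0.004], "rot": [0, 0, 0], "hand": -1},
    {"translation": [0.0405, 0, 0.004], "rot": [0, 0, 0], "hand": -1}
  ]
}}

```text
time_s: 21.45
position: [0.4423, -0.2438, 0.0835]
tcp_rot: [0.24, 1.287, -0.318]
contact_force: [11.2, -4.1, 5.6]
width: 0.0189
```

```bash
python3 - <<'E'
from arc import *
arc([.08,.06,.04,.02,0,-.02,-.04])
im=capture('scene')[:,:,::-1]
draw(np.ascontiguousarray(im),'scene',cut2(S[0],S[1],CY,0.0)[-2:],(310,130,130,150),4,'pics/s16.png')
E
```

```text
r 0.13669897989214463 b 0.0907446568246516 F [11.2 -4.1  5.6] w 0.01893667246368211 21.45 [ 0.7   0.02 -0.28  2.19 -0.01  0.66  0.06]
0.08 [ 0.0023 -0.0002 -0.0029] [0.0006 0.0043 0.0007]
0.06 [ 0.005  -0.0002 -0.0021] [0.0006 0.0043 0.0007]
0.04 [ 0.0077 -0.0002 -0.0013] [0.0006 0.0043 0.0007]
0.02 [ 0.0103 -0.0002 -0.0005] [0.0006 0.0043 0.0007]
0 [ 0.013  -0.0002  0.0004] [0.0006 0.0043 0.0007]
-0.02 [ 0.0156 -0.0002  0.0014] [0.0006 0.0043 0.0007]
-0.04 [ 0.0182 -0.0002  0.0024] [0.0006 0.0043 0.0007]
```

View pics/s16.png

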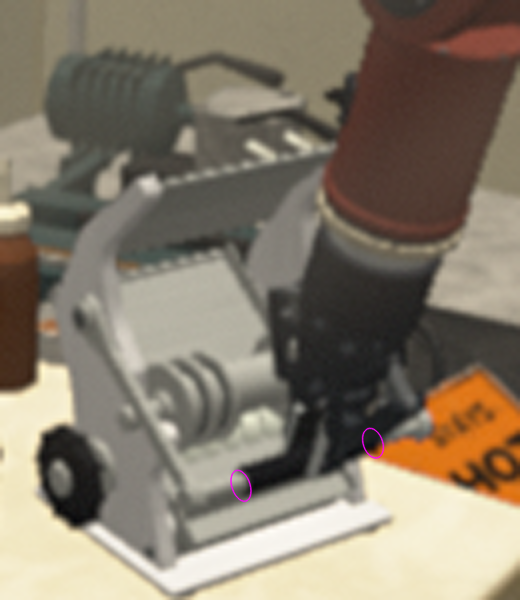

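{"fn": "drive_tool", "kwargs": {
  "increments": [
    {"translation": [0.0025, 0, -0.001], "rot": [0, 0, 0], "hand": -1},
    {"translation": [0.005, 0, -0.0008], "rot": [0, 0, 0], "hand": -1},
    {"translation": [0.0077, 0, -0.0003], "rot": [0, 0, 0], "hand": -1},
    {"translation": [0.0103, 0, 0.0003], "rot": [0, 0, 0], "hand": -1},
    {"translation": [0.013, 0, 0.001], "rot": [0, 0, 0], "hand": -1},
    {"translation": [0.0145, 0, 0.0015], "rot": [0, 0, 0], "hand": -1},
    {"translation": [0.0145, 0, 0.0015], "rot": [0, 0, 0], "hand": -1},
    {"translation": [0.0145, 0, 0.0015], "rot": [0, 0, 0], "hand": -1}
  ]
}}

```text
time_s: 22.5
position: [0.4465, -0.2459, 0.0706]
tcp_rot: [0.24, 1.288, -0.319]
contact_force: [-12.1, 4.9, 27.9]
width: 0.0189
```

```bash
python3 - <<'E'
from arc import *
arc([0,-.02,-.04,-.06])
im={n:np.ascontiguousarray(capture(n)[:,:,::-1]) for n in('scene','top')}
draw(im['scene'],'scene',[],(310,130,130,150),4,'pics/s17.png')
draw(im['top'],'top',[],(365,195,95,90),6.6,'pics/t17.png')
E
```

```text
r 0.13966563597334802 b -0.005848364207724277 F [-12.1   4.9  27.9] w 0.018907577675904768 22.5 [ 0.7   0.05 -0.28  2.19  0.    0.63  0.05]
0 [-0.0007  0.0002 -0.0007] [0.0005 0.0037 0.0013]
-0.02 [0.002  0.0002 0.0003] [0.0005 0.0037 0.0013]
-0.04 [0.0046 0.0002 0.0013] [0.0005 0.0037 0.0013]
-0.06 [0.0072 0.0002 0.0024] [0.0005 0.0037 0.0013]
```

View pics/s17.png

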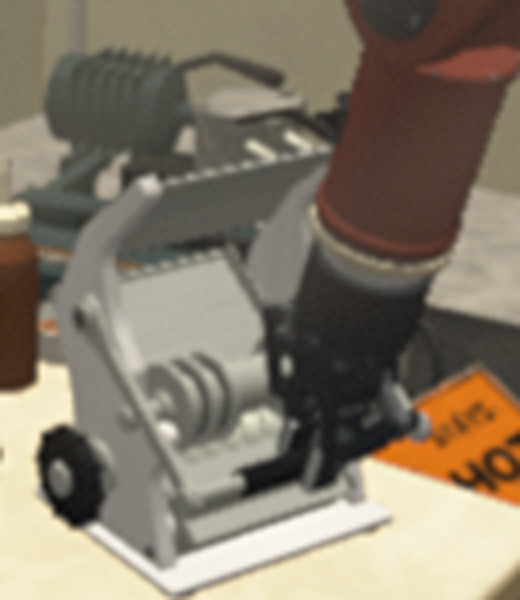

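{"fn": "drive_tool", "kwargs": {
  "increments": [
    {"translation": [0, 0, 0], "rot": [0, 0, 0], "hand": -1},
    {"translation": [0, 0, 0], "rot": [0, 0, 0], "hand": -1},
    {"translation": [0, 0, 0], "rot": [0, 0, 0], "hand": -0.4},
    {"translation": [0, 0, 0], "rot": [0, 0, 0], "hand": -0.2},
    {"translation": [0, 0, 0], "rot": [0, 0, 0], "hand": -0.1},
    {"translation": [0, 0, 0], "rot": [0, 0, 0], "hand": 0},
    {"translation": [-0.002, 0, 0], "rot": [0, 0, 0], "hand": 0},
    {"translation": [-0.005, 0, 0], "rot": [0, 0, 0], "hand": 0}
  ]
}}

```text
time_s: 23.6
position: [0.4451, -0.2454, 0.0756]
tcp_rot: [0.24, 1.288, -0.319]
contact_force: [1.2, -0.1, -0.2]
width: 0.0425
```

{"fn": "drive_tool", "kwargs": {
  "increments": [
    {"translation": [-0.01, 0, 0], "rot": [0, 0, 0], "hand": 0},
    {"translation": [-0.02, 0, 0], "rot": [0, 0, 0], "hand": 0},
    {"translation": [-0.035, 0, 0], "rot": [0, 0, 0], "hand": 0},
    {"translation": [-0.055, 0, 0], "rot": [0, 0, 0], "hand": 0},
    {"translation": [-0.08, 0, -0.005], "rot": [0, 0, 0], "hand": 0},
    {"translation": [-0.11, 0, -0.01], "rot": [0, 0, 0], "hand": 0},
    {"translation": [-0.14, 0, -0.01], "rot": [0, 0, 0], "hand": 0},
    {"translation": [-0.16, 0, -0.01], "rot": [0, 0, 0], "hand": 0}
  ]
}}

```text
time_s: 24.6
position: [0.3967, -0.2261, 0.2298]
tcp_rot: [0.239, 1.285, -0.319]
contact_force: [0.7, -0.1, -0.6]
width: 0.0427
```

```bash
python3 - <<'E'
from arc import *
arc([0])
im={n:np.ascontiguousarray(capture(n)[:,:,::-1]) for n in('scene','top')}
for n in im: cv2.imwrite(f'pics/{n}_18.png',im[n])
c=cut2(S[0],S[1],CY,0.0)[-2:]+rollmodel(*S,CY)
draw(im['scene'],'scene',[],(320,160,95,120),5,'pics/a.png');draw(im['scene'],'scene',c,(320,160,95,120),5,'pics/b.png')
cv2.imwrite('pics/s18.png',cv2.resize(np.hstack([cv2.imread('pics/a.png'),cv2.imread('pics/b.png')]),(800,505)))
draw(im['top'],'top',c,(365,195,95,90),6.6,'pics/t18.png')
E
```

```text
r 0.18491508096394613 b 1.048540117508074 F [ 0.7 -0.1 -0.6] w 0.04267034945103517 24.6 [ 0.72 -0.25 -0.24  2.1  -0.1   1.02  0.15]
0 [0.167  0.0003 0.0085] [0.0006 0.0052 0.0016]
```

View pics/s18.png

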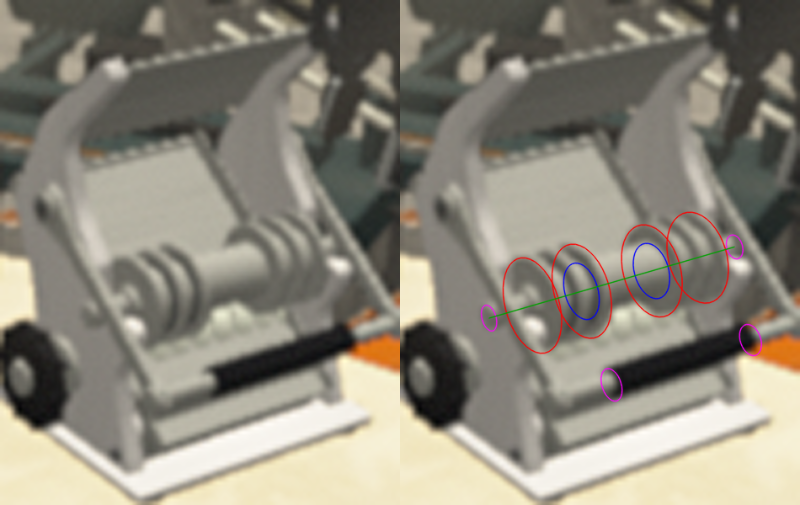

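View pics/t18.png

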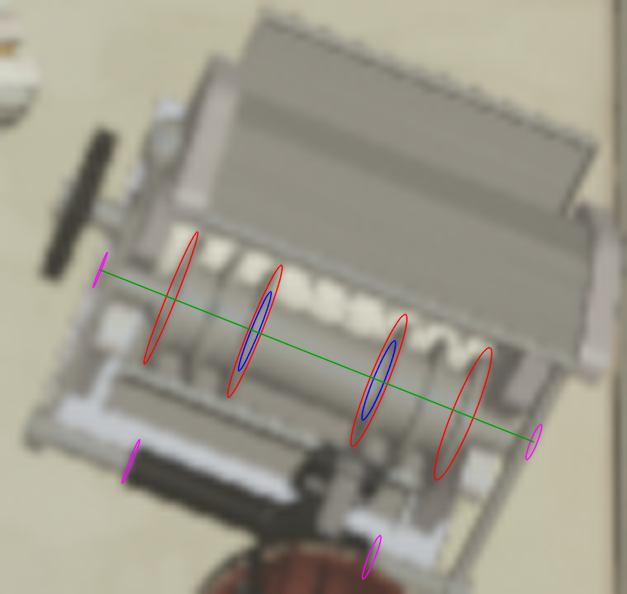

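```bash
python3 - <<'E'
import cv2,numpy as np
a=cv2.imread('pics/scene0.png').astype(int);b=cv2.imread('pics/scene_18.png').astype(int)
for n,(x,y,w,h) in dict(cup=(325,312,35,32),timer=(360,285,35,32),bottle=(230,350,40,92)).items(): print(n,np.abs(a[y:y+h,x:x+w]-b[y:y+h,x:x+w]).mean().round(2))
from bench import *
print(close_job())
E
```

```text
cup 4.97
timer 4.48
bottle 4.5
the job is handed in; nothing more can be done
None
```

The roller is back in both saddles, the bail is closed over the shaft ends, and I handed the job in at about 24.7 s of the 58 s.

**How it went:** I took the roller by its hub and lifted it off the stand. I slid it in from the front under the guard with the tool tilted 30°, pressed it down into the V's, and then let go. After that I gripped the bail's sleeve and swung it along its arc to the stop.

**Last checks:**
- **Seating:** the reaction was about 51–60 N, straight back along the saddle axis, before I released. The roller did not move when the fingers opened. In the final pictures it lies straight in both saddles.
- **Saddle position:** it came out 3–4 mm further back than my first picture measurement, so I corrected for that before the bail move.
- **Bail:** the joint value was about -0.006 rad when it hit the stop, with roughly 31 N of reaction. In the final picture the sleeve is within about 2 mm of where it should be when closed (about 0.015 rad, against 0.06 allowed).
- **Camera offset:** the scene camera reads about 1 pixel high, which put measured heights 2–3 mm above the stated ones. I worked around it by comparing against the robot's own position.
- **Bystanders:** the cup, timer and bottle look the same as at the start (differences at noise level). The gripper was clear of everything, with contact force near zero.

I did not do a second push on the bail, and I had no direct reading of its angle, only the arm's position and the pictures.

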